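Make up an oral-dose kit and an injection kit

ROBOT

A 6-joint arm with a two-finger parallel gripper is mounted at the origin on a cart in front of the work surface, level with it; the furniture and walls round the work are solid. World frame = base frame: x ahead of the robot, y to its left, z up, the work surface at z = 0. Lengths are in m, angles in rad, forces in N, time in s.
With the tool pointing down it reaches from about 0.3 to 0.775 m from the base axis. Payload 14.6 kg.
Tool frame: the origin (TCP) lies on the front face of the gripper's body, between the roots of the fingers; the fingertips stand 97 mm ahead of it and the grasp point (between the pads) lies 78 mm ahead of it; z points along the fingers, y is the direction in which the jaws open and shut (so a half turn about z gives the same grasp; the last joint's range is limited). The gripper opens to 94 mm and grips with 3 to 60 N. Pads are 16 mm wide; open, the fingers measure 119 mm over their backs; the gripper's body (75 mm by 177 mm) begins 78 mm behind the grasp point.
Start: joints at [1.142, 0.3, 1.521, -0, 1.321, -0.067], TCP at [0.195, 0.514, 0.303] pointing down, gripper open.
Joint ranges: [-3.03, 3.03], [-0.79, 2.21], [0.23, 2.52], [-1.04, 4.18], [0, 3.07], [-2.55, 2.55]. Speed limits (rad/s): [2.22, 2.22, 2.57, 3.14, 3.14, 3.14].

INTERFACE

Orientations are given as [roll, pitch, yaw] about the fixed x, y, z axes, in that order (R = Rz(yaw) Ry(pitch) Rx(roll)).
In Python, from station import ctrl gives the robot as it stands. The module is installed in compiled form; this text tells all that it offers.
- The arm moves only by the shell command python3 -m pendant 'ROWS' [FORCE]. ROWS is JSON, a list of rows, each an object of numbers: "rx", "ry", "rz": the turn, a rotation vector about the tool's x, y, z each as a share of 4 degrees, from -1 to 1; "tx", "ty", "tz": the shift along the tool's x, y, z each as a share of 0.04 m, from -1 to 1; "grip": the gripper command: -1 is fully open, 1 is shut, values between are in proportion. A call has 1 to 8 rows; each row shifts and turns the pose as measured when the row begins, along the tool's axes as they then stand; what a row does not reach is not made up. A row lasts 1/12 s, in which the tool goes at most 41.7 mm and 7.16 degrees, less where a joint would pass 70% of its speed; a pose out of reach is approached as far as the arm can. A call with a number of a shift or a turn outside -1 to 1 is refused whole. A call with a gripper value outside its range is refused whole. The fingers move at their own pace and stop on an object; FORCE is the grip in N (left out, the last holds). Time passes only in rows, so rows that do not move let the fingers close. It gives the time, the measured TCP pose, the force and the opening at its end, in the units of the state.
- ctrl.get_obs(): the state, without advancing time (a new reading comes with each control period).
- ctrl.camera(name): name is "scene" or "top" or "wrist"; returns a dict with "pixels" (420x560x3 uint8, blue, green, red), "fx", "fy", "cx", "cy" (pixels), "k1" (the pictures are not rectified: a ray, as slopes to the right and down, at radius r is drawn at 1 + k1 r^2 times it, then the intrinsics apply), "world_from_camera" (4x4, takes a point from camera to world coordinates). Camera axes: x right, y up, looking along -z (the intrinsics and any distortion apply to the point x, -y, -z); pixel columns grow to the right and rows downward; lengths in m; the calibration is good to about 2 mm. A picture is of the moment at which its call begins. There is no depth.
- ctrl.hand_in(): hands the job in, once; it reports no verdict.
The state is a dict: "time_s": time; "qpos": joint angles; "joint_vel": joint speeds; "tau": joint torques, N m; "ee_pos": TCP position; "eef_rot": TCP orientation; "force": force on the tool from outside, world axes, zero at the start; "moment": the same for the moment, N m; "grip_width": finger opening in m.
Only numpy, scipy, OpenCV 4.12 (cv2) and the standard library are available. Lean on these libraries where they do the work, as an engineer would, in place of code of your own. Each camera call takes 0.05 s, during which the arm holds its last target.

TASK

Make up two kits on the two shallow trays. The long tray gets the big syringe, lying in its narrow compartment, and the medicine bottle, standing in its wide compartment; the short tray gets the small syringe, lying in its longest compartment, the ampoule, lying in the shorter compartment, and the vial, standing in the smallest, nearly square one. Everything must rest flat on the floor of its compartment, clear of the ribs, with lying things along the compartment, and the bottle and the vial must never be tipped over.

Things in the scene. Friction and masses are not known exactly. Their poses are not given: they have to be found in the camera images.
- long_tray: Shallow tray, grey floor, white rim, fixed, left or right of the red basket, 193 x 113 mm, x along its length (roughly world y). Origin: centre of underside. Floor 4 mm and tops of the 3 mm wide rim and rib 7 mm above the worktop. Two compartments, x = -93.5 to 93.5 mm: narrow one y = -53.5 to -7.5 (big syringe), wide one y = -4.5 to 53.5 mm (medicine bottle).
- short_tray: Shallow tray, grey floor, white rim, fixed, on the basket's other side, 149 x 101 mm, x along its length (roughly world y). Origin: centre of underside. Floor 4 mm, tops of rim and ribs 7 mm above the worktop. Compartments (mm): longest x -71.5 to 71.5, y -47.5 to -1.5 (small syringe); shorter x -71.5 to 23.5, y 1.5 to 47.5 (ampoule); smallest x 26.5 to 71.5, y 1.5 to 47.5 (vial).
- big_syringe: The bigger syringe, clear, 167 mm long, lying flat along its own y axis (roughly world x at the start), beyond one of the trays; 16 g. Barrel 20 mm across from y = -40 to 62 mm, flange 25 mm at y = 62, nozzle towards -y. Origin on the underside halfway along. Grip the barrel across, at y = 0 to 30 mm.
- big_syringe_mid (a point): Point on the big syringe's long axis halfway along its length, about 10.5 mm above what it lies on.
- pill_bottle: Medicine bottle, standing beyond the other tray: brown round body 45 mm across up to 56 mm high, dark green screw cap 39 mm across, 72 mm high overall, about 85 g. Origin at the centre of its foot, z up.
- small_syringe: The smaller syringe, clear, 97 mm long, lying flat along its own y axis (roughly world x at the start) in front of the red basket; barrel 13 mm across, 16 mm thick overall, 12 g. Origin on the underside halfway along; grip the barrel across near there.
- small_syringe_mid (a point): Point on the small syringe's long axis halfway along its length, about 7 mm above what it lies on.
- ampoule: Glass ampoule, white and blue, 78 mm long, 15 mm thick, one half narrower (the neck), lying flat along its own y axis (roughly world x at the start) in front of the red basket; 13 g. Origin on the underside halfway along; grip it across near there.
- ampoule_mid (a point): Point on the ampoule's long axis halfway along its length, about 7 mm above what it lies on.
- vial: Small glass vial with a crimped cap, standing in front of the red basket (whose front wall, 96 mm high, is about 5 cm behind it): body 24 mm across up to 39 mm high, cap 19 mm across, 48 mm high overall, about 22 g. Origin at the centre of its foot, z up.
There are look-alikes about, which are no part of the job. Leave any red look-alike of the pill_bottle alone.

How it is judged:
At the end, for the whole second after the job is handed in: Each thing lies or stands at rest on the floor of its own compartment, none on a rib; middles within 9 mm (bottle, across), 12 mm (vial; ampoule lengthwise), 13 to 14 mm (lying things, across), 20 to 30 mm (syringes, lengthwise) of the centre; lying ones along it, the others upright (x of big_syringe_mid in the frame of long_tray between -0.02 and 0.02 m and y of big_syringe_mid in the frame of long_tray between -0.0435 and -0.0175 m and z of big_syringe_mid in the frame of long_tray below 0.018 m and angle between the y axis of big_syringe and the x axis of long_tray, either way round below 0.3 rad and x of pill_bottle in the frame of long_tray between -0.076 and 0.076 m and y of pill_bottle in the frame of long_tray between 0.0155 and 0.0335 m and z of pill_bottle in the frame of long_tray below 0.0062 m and angle between each of pill_bottle, vial's own z axis and vertical below 0.1 rad and x of small_syringe_mid in the frame of short_tray between -0.03 and 0.03 m and y of small_syringe_mid in the frame of short_tray between -0.0385 and -0.0105 m and z of small_syringe_mid in the frame of short_tray below 0.014 m and angle between the y axis of each of small_syringe, ampoule and the x axis of short_tray, either way round below 0.5 rad and x of ampoule_mid in the frame of short_tray between -0.036 and -0.012 m and y of ampoule_mid in the frame of short_tray between 0.0105 and 0.0385 m and z of ampoule_mid in the frame of short_tray below 0.0145 m and x of vial in the frame of short_tray between 0.037 and 0.061 m and y of vial in the frame of short_tray between 0.0125 and 0.0365 m and z of vial in the frame of short_tray below 0.0062 m and linear speed of each of big_syringe, pill_bottle, small_syringe, ampoule, vial below 0.02 m/s); the robot touches nothing.
It fails at once if the medicine bottle or the vial is tipped over (angle between any of pill_bottle, vial's own z axis and vertical above 0.8 rad).
It also fails if it takes over 131 s, if anything falls off the work surface, if the arm or the gripper's body presses on something with over 40 N, if the wrist force passes 120 N, or if a joint passes its speed limit or range.

## Working session

There is one attempt and no reset: what is moved stays moved. The work goes in short steps, Python scripts to look and compute and a shell command to move; the robot and the scene stay as the last step left them, time stands still between calls to the robot, and variables do not carry over. Pictures are saved under pics/ and viewed, and the job is handed in when it is done.

```bash
mkdir -p pics; ls; cat > h.py <<'E'
import numpy as np, cv2
from station import ctrl
def snap(name,fn):
    c=ctrl.camera(name); cv2.imwrite('pics/'+fn+'.png',c['pixels']); np.savez('pics/'+fn+'.npz',**{k:np.array(v) for k,v in c.items()}); return c
def load(fn): return dict(np.load('pics/'+fn+'.npz'))
def pix2w(c,u,v,z):
    xd=(u-c['cx'])/c['fx']; yd=(v-c['cy'])/c['fy']; x,y=xd,yd
    for _ in range(30):
        s=1+c['k1']*(x*x+y*y); x,y=xd/s,yd/s
    T=c['world_from_camera']; d=T[:3,:3]@np.array([x,-y,-1.]); o=T[:3,3]
    return o+d*(z-o[2])/d[2]
def w2pix(c,p):
    T=c['world_from_camera']; q=T[:3,:3].T@(np.array(p)-T[:3,3]); x,y=q[0]/-q[2],-q[1]/-q[2]
    s=1+c['k1']*(x*x+y*y); return np.array([c['fx']*x*s+c['cx'],c['fy']*y*s+c['cy']])
E
python3 - <<'E'
from h import *
for n in ['scene','top','wrist']:
    c=snap(n,n+'0'); print(n,c['fx'],c['k1'],np.round(c['world_from_camera'],3).tolist())
print(ctrl.get_obs())
E
```

```text
pics
scene 449.2884617511479 0.041840206589049744 [[0.872, 0.225, -0.435, -0.183], [-0.49, 0.413, -0.768, -1.036], [0.007, 0.882, 0.471, 0.762], [0.0, 0.0, 0.0, 1.0]]
top 403.06048934714596 -0.027315997733482866 [[-0.023, 0.997, -0.07, 0.376], [-1.0, -0.023, -0.008, 0.103], [-0.01, 0.069, 0.998, 1.562], [0.0, 0.0, 0.0, 1.0]]
wrist 300.3999831624042 -0.015014384228054409 [[0.354, -0.898, -0.26, 0.119], [0.935, 0.34, 0.098, 0.542], [0.0, -0.278, 0.961, 0.384], [0.0, 0.0, 0.0, 1.0]]
{'time_s': 0.15, 'qpos': array([ 1.14242447e+00,  3.00341710e-01,  1.52144804e+00, -4.40187034e-06,
        1.32069275e+00, -6.65921650e-02]), 'joint_vel': array([ 0.00076901, -0.00076248, -0.00175098,  0.0017845 , -0.00068217,
       -0.00036635]), 'tau': array([ 1.87044898e-03, -5.31954575e+01, -3.52828217e+01,  7.09216925e-02,
        2.35384778e-02, -4.69801921e-05]), 'ee_pos': array([0.19461734, 0.51429126, 0.30221355]), 'eef_rot': array([-3.14070450e+00, -5.49584637e-05,  2.77981403e+00]), 'force': array([-0.5102315 ,  0.1813607 , -0.57840696]), 'moment': array([ 0.0146687 , -0.025568  , -0.04960692]), 'grip_width': 0.09394336328857474}
```

View pics/scene0.png

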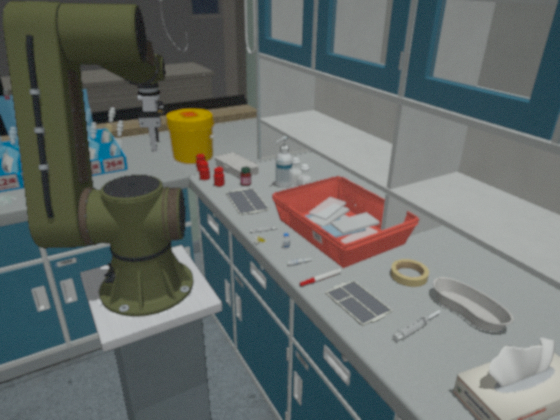

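View pics/top0.png

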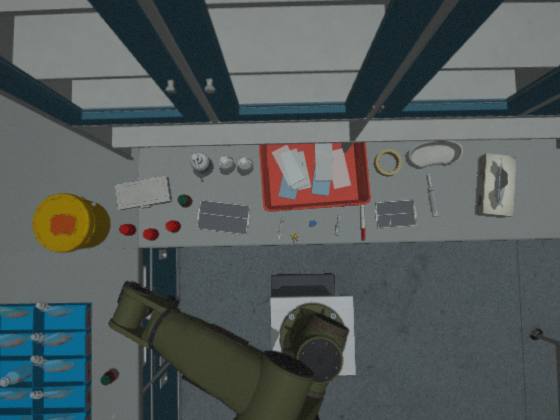

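View pics/wrist0.png

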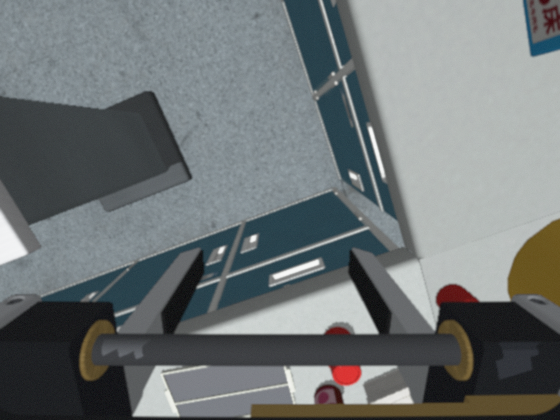

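```bash
python3 - <<'E'
from h import *
a=cv2.imread('pics/top0.png'); 
cv2.imwrite('pics/t0a.png',cv2.resize(a[180:250,260:460],None,fx=4,fy=4,interpolation=cv2.INTER_CUBIC))
cv2.imwrite('pics/t0b.png',cv2.resize(a[150:250,110:260],None,fx=5,fy=5,interpolation=cv2.INTER_CUBIC))
a=cv2.imread('pics/scene0.png'); 
cv2.imwrite('pics/s0a.png',cv2.resize(a[210:350,230:450],None,fx=3.6,fy=3.6,interpolation=cv2.INTER_CUBIC))
c=load('top0')
for n,u,v in [('bottle',184,200),('ltray',224,217),('stray',396,214),('big',432,195),('a',280,228),('y',294,237),('vial',312,223),('b',338,225),('edge',300,242)]: print(n,pix2w(c,u,v,0.01).round(3))
E
```

```text
bottle [0.529 0.485 0.01 ]
ltray [0.46 0.33 0.01]
stray [ 0.456 -0.333  0.01 ]
big [ 0.526 -0.476  0.01 ]
a [0.412 0.115 0.01 ]
y [0.377 0.062 0.01 ]
vial [ 0.429 -0.008  0.01 ]
b [ 0.419 -0.108  0.01 ]
edge [0.357 0.04  0.01 ]
```

View pics/t0a.png

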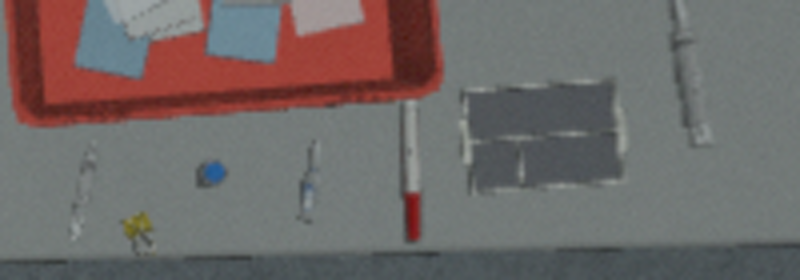

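View pics/t0b.png

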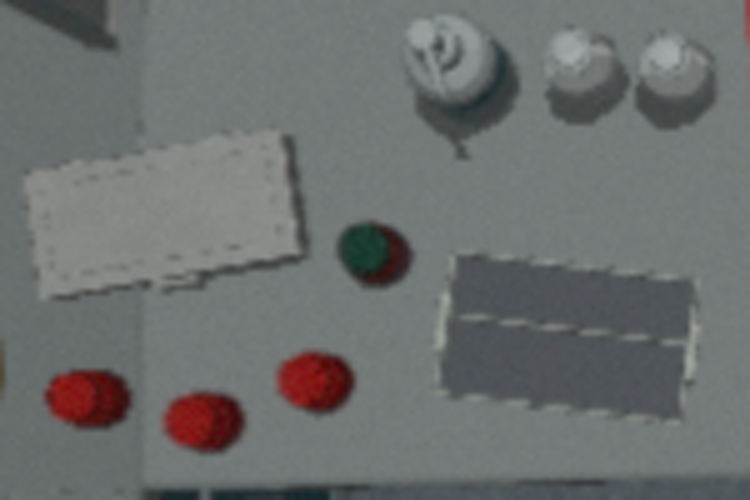

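View pics/s0a.png

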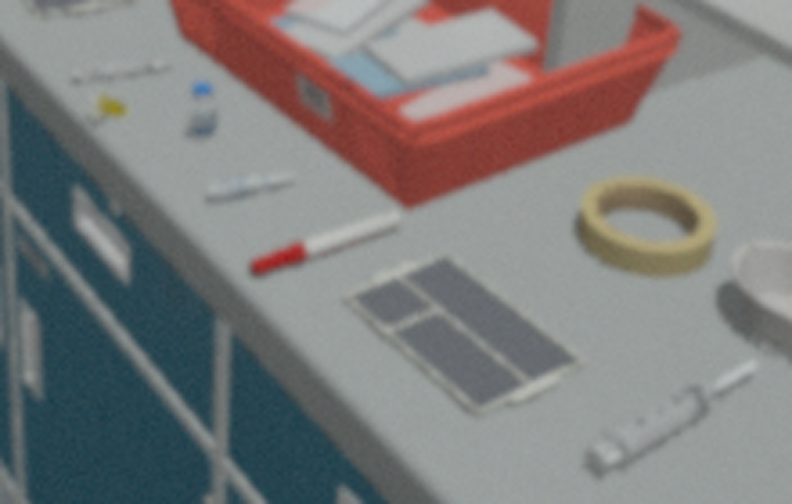

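```bash
python3 -m pendant '[{"tx":-1,"ty":0.28,"grip":-1},{"tx":-1,"ty":0.28,"grip":-1},{"tx":-1,"ty":0.28,"grip":-1},{"tx":-1,"ty":0.28,"grip":-1},{"tx":-1,"ty":0.28,"grip":-1},{"tx":-1,"ty":0.28,"grip":-1},{"tx":-1,"ty":0.28,"grip":-1}]'
python3 - <<'E'
from h import *
c=snap('wrist','w1'); o=ctrl.get_obs(); print(o['ee_pos'],o['eef_rot'],o['time_s'],o['joint_vel'].round(2))
E
```

```text
[0.19463914 0.51431961 0.30233671] [-3.14096852e+00 -2.08823350e-05  2.77982164e+00] 0.2 [-0. -0. -0.  0.  0. -0.]$[0]: bad value
```

View pics/w1.png

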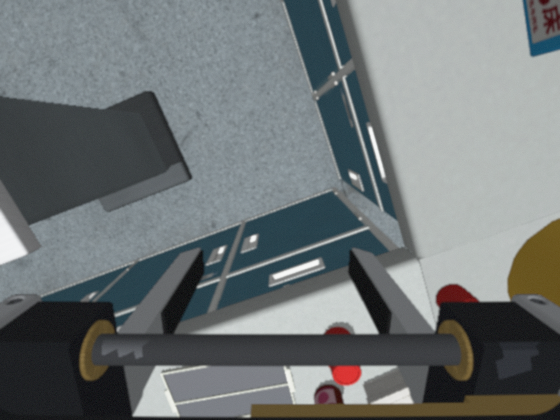

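```bash
python3 -m pendant '[{"tx":-1,"ty":0.28,"tz":0,"rx":0,"ry":0,"rz":0,"grip":-1}]'
```

```text
time_s: 0.28
ee_pos: [0.2322, 0.5116, 0.3025]
eef_rot: [-3.141, -0.001, 2.785]
force: [0.7, 0.8, 0.1]
grip_width: 0.0942
```

```bash
python3 -m pendant '[{"tx":-1,"ty":0.28,"tz":0,"rx":0,"ry":0,"rz":0,"grip":-1},{"tx":-1,"ty":0.28,"tz":0,"rx":0,"ry":0,"rz":0,"grip":-1},{"tx":-1,"ty":0.28,"tz":0,"rx":0,"ry":0,"rz":0,"grip":-1},{"tx":-1,"ty":0.28,"tz":0,"rx":0,"ry":0,"rz":0,"grip":-1},{"tx":-1,"ty":0.28,"tz":0,"rx":0,"ry":0,"rz":0,"grip":-1},{"tx":-1,"ty":0.28,"tz":0,"rx":0,"ry":0,"rz":0,"grip":-1}]'
python3 - <<'E'
from h import *
c=snap('wrist','w2'); o=ctrl.get_obs(); print(o['ee_pos'],o['eef_rot'],o['time_s'],o['joint_vel'].round(2))
E
```

```text
time_s: 0.78
ee_pos: [0.4831, 0.4901, 0.3019]
eef_rot: [-3.14, -0.002, 2.791]
force: [-0.6, 1.3, -0.0]
grip_width: 0.0941
[0.4892722  0.48788397 0.30027586] [-3.13904350e+00 -8.51909358e-04  2.78654482e+00] 0.8333 [ 0.05 -0.07  0.17 -0.   -0.05  0.1 ]
```

View pics/w2.png

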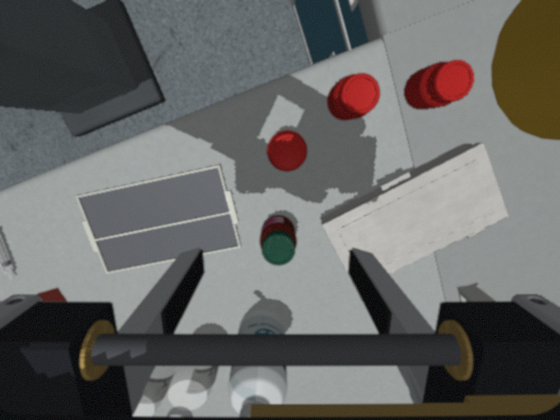

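```bash
python3 - <<'E'
from h import *
a=cv2.imread('pics/w2.png'); cv2.imwrite('pics/w2z.png',cv2.resize(a[150:290,60:320],None,fx=3,fy=3,interpolation=cv2.INTER_CUBIC))
c=load('w2')
print('cap',pix2w(c,278.5,250,.072))
print('foot back edge',pix2w(c,280,212,0))
for p in [(78,197),(221,165),(240,245),(106,271)]: print(pix2w(c,*p,.007))
E
```

```text
cap [0.52787562 0.47637459 0.072     ]
foot back edge [0.5055998  0.48724002 0.        ]
[0.39542537 0.24990544 0.007     ]
[0.42157219 0.43936846 0.007     ]
[0.52848981 0.42175969 0.007     ]
[0.50054474 0.23273465 0.007     ]
```

View pics/w2z.png

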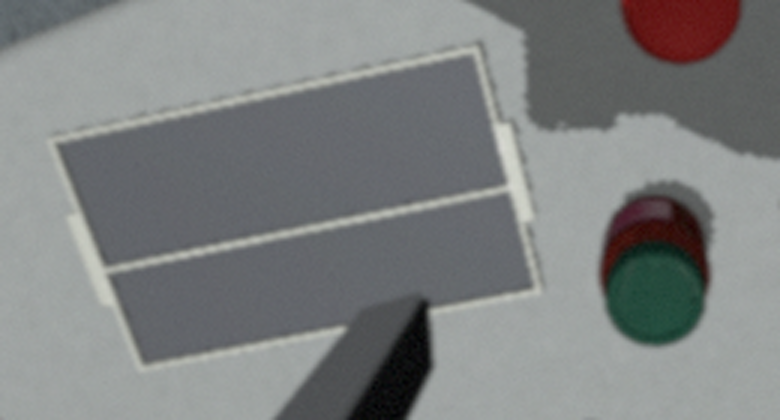

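```bash
cat >> h.py <<'E'
from scipy.optimize import least_squares
def fit_tray(c,pix,L,W,x0):
    # pix ordered to local (x,y) corners (-,+),(+,+),(+,-),(-,-)
    loc=np.array([[-L/2,W/2],[L/2,W/2],[L/2,-W/2],[-L/2,-W/2]])
    P=np.array([pix2w(c,*p,.007)[:2] for p in pix])
    def f(s):
        R=np.array([[np.cos(s[2]),-np.sin(s[2])],[np.sin(s[2]),np.cos(s[2])]])
        return ((loc@R.T+s[:2])-P).ravel()
    r=least_squares(f,x0); return r.x,r.fun.reshape(-1,2)
def tray_pt(s,x,y):
    return np.array([s[0]+np.cos(s[2])*x-np.sin(s[2])*y, s[1]+np.sin(s[2])*x+np.cos(s[2])*y])
E
python3 - <<'E'
from h import *
c=load('w2')
s,r=fit_tray(c,[(77.3,196.7),(219.7,164.7),(240,247),(107.7,272.3)],.193,.113,[.46,.33,1.5])
print(s,r.round(4)); print('narrow',tray_pt(s,0,-.0305),'wide',tray_pt(s,0,.0245),tray_pt(s,.04,.0245))
print('cap',pix2w(c,278.7,248.3,.072))
print('box corners',pix2w(c,322,220,.03),pix2w(c,360,275,.03))
print('red',pix2w(c,287,151,.07),'pump',pix2w(c,262,320,.1), c['world_from_camera'][:3,3])
E
```

```text
[0.4624252  0.33548008 1.42677656] [[-0.0021 -0.0012]
 [-0.0003  0.0011]
 [ 0.001   0.0022]
 [ 0.0014 -0.0021]]
narrow [0.49260944 0.33110265] wide [0.43817885 0.33899638] [0.44391974 0.37858226]
cap [0.52603812 0.47727857 0.072     ]
box corners [0.52524685 0.53467649 0.03      ] [0.61346934 0.55854104 0.03      ]
red [0.4292826  0.52143617 0.07      ] pump [0.58822627 0.43501148 0.1       ] [0.40704645 0.51731929 0.38435876]
```

```bash
python3 -m pendant '[{"tx":-0.96,"ty":0.06,"tz":0,"rx":0,"ry":0,"rz":1,"grip":-0.5},{"tx":0,"ty":0,"tz":0,"rx":0,"ry":0,"rz":1,"grip":-0.5},{"tx":0,"ty":0,"tz":0.3,"rx":0,"ry":0,"rz":1,"grip":-0.5},{"tx":0,"ty":0,"tz":0.3,"rx":0,"ry":0,"rz":1,"grip":-0.5},{"tx":0,"ty":0,"tz":0.3,"rx":0,"ry":0,"rz":1,"grip":-0.5},{"tx":0,"ty":0,"tz":0.3,"rx":0,"ry":0,"rz":1,"grip":-0.5},{"tx":0,"ty":0,"tz":0.3,"rx":0,"ry":0,"rz":1,"grip":-0.5},{"tx":0,"ty":0,"tz":0.3,"rx":0,"ry":0,"rz":1,"grip":-0.5}]' 20
python3 -m pendant '[{"tx":0,"ty":0,"tz":0,"rx":0,"ry":0,"rz":1,"grip":-0.5},{"tx":0,"ty":0,"tz":0,"rx":0,"ry":0,"rz":1,"grip":-0.5},{"tx":0,"ty":0,"tz":0,"rx":0,"ry":0,"rz":1,"grip":-0.5},{"tx":0,"ty":0,"tz":0,"rx":0,"ry":0,"rz":1,"grip":-0.5},{"tx":0,"ty":0,"tz":0,"rx":0,"ry":0,"rz":0.5,"grip":-0.5},{"tx":0,"ty":0,"tz":0,"rx":0,"ry":0,"rz":0,"grip":-0.5}]'
cat >> h.py <<'E'
from scipy.spatial.transform import Rotation as Ro
def rel(target,z=None):
    o=ctrl.get_obs(); R=Ro.from_euler('xyz',o['eef_rot']).as_matrix()
    d=np.array([target[0],target[1],target[2] if len(target)>2 else o['ee_pos'][2]])-o['ee_pos']
    t=R.T@d; print('t=',o['time_s'],'pos',o['ee_pos'].round(4),'rot',o['eef_rot'].round(3),'grip',round(o['grip_width'],4),'F',o['force'].round(1)); print('tool shift mm',(t*1000).round(1),'units',(t/.04).round(2)); return t
E
python3 - <<'E'
from h import *
c=snap('wrist','w3'); rel([.526,.477,.113])
E
```

```text
time_s: 1.5
ee_pos: [0.5275, 0.4746, 0.2221]
eef_rot: [-3.136, 0.001, 2.198]
force: [0.1, -0.0, 0.8]
grip_width: 0.0707
time_s: 2.0
ee_pos: [0.5261, 0.4739, 0.2152]
eef_rot: [-3.127, 0.007, 1.863]
force: [-0.3, 0.2, -0.4]
grip_width: 0.0706
t= 2.05 pos [0.5261 0.4739 0.2151] rot [-3.127  0.007  1.865] grip 0.0705 F [ 0.2 -0.6 -0.4]
tool shift mm [  3.7   2.3 102.1] units [0.09 0.06 2.55]
```

View pics/w3.png

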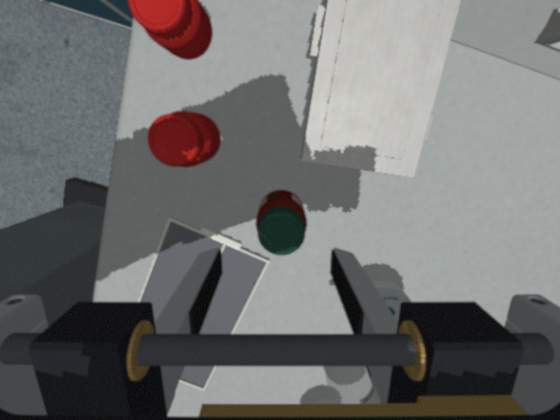

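```bash
cat >> h.py <<'E'
def tilt(yaw=None):
    o=ctrl.get_obs(); R=Ro.from_euler('xyz',o['eef_rot']); y=o['eef_rot'][2] if yaw is None else yaw
    v=(R.inv()*Ro.from_euler('xyz',[np.pi,0,y])).as_rotvec(); print('turn deg',np.degrees(v).round(2),'units',(np.degrees(v)/4).round(2))
E
python3 - <<'E'
from h import *
c=load('w3'); print(pix2w(c,281.5,231,.072)); p=pix2w(c,281.5,231,.072); rel([p[0],p[1],.113]); tilt()
E
```

```text
[0.52732911 0.47794552 0.072     ]
t= 2.05 pos [0.5261 0.4739 0.2151] rot [-3.127  0.007  1.865] grip 0.0705 F [ 0.2 -0.6 -0.4]
tool shift mm [  4.2   3.8 102. ] units [0.1  0.1  2.55]
turn deg [-0.83  0.39 -0.  ] units [-0.21  0.1  -0.  ]
```

```bash
python3 -m pendant '[{"tx":0.09,"ty":0.06,"tz":0,"rx":-0.21,"ry":0.1,"rz":0,"grip":-0.5},{"tx":0,"ty":0,"tz":0.6,"rx":0,"ry":0,"rz":0,"grip":-0.5},{"tx":0,"ty":0,"tz":0.6,"rx":0,"ry":0,"rz":0,"grip":-0.5},{"tx":0,"ty":0,"tz":0.6,"rx":0,"ry":0,"rz":0,"grip":-0.5},{"tx":0,"ty":0,"tz":0.6,"rx":0,"ry":0,"rz":0,"grip":-0.5},{"tx":0,"ty":0,"tz":0.2,"rx":0,"ry":0,"rz":0,"grip":-0.5}]'; python3 - <<'E'
from h import *
p=[.5273,.4779,.113]; rel(p);tilt()
E
```

```text
time_s: 2.55
ee_pos: [0.5288, 0.4808, 0.111]
eef_rot: [3.13, -0.005, 1.874]
force: [0.1, -0.1, -1.4]
grip_width: 0.0704
t= 2.55 pos [0.5288 0.4808 0.111 ] rot [ 3.13  -0.005  1.874] grip 0.0704 F [ 0.1 -0.1 -1.4]
tool shift mm [-2.3 -2.3 -2.1] units [-0.06 -0.06 -0.05]
turn deg [ 0.67 -0.3  -0.  ] units [ 0.17 -0.08 -0.  ]
```

```bash
python3 -m pendant '[{"tx":-0.06,"ty":-0.06,"tz":-0.05,"rx":0.1,"ry":-0.05,"rz":0,"grip":-0.5},{"tx":0,"ty":0,"tz":0,"rx":0,"ry":0,"rz":0,"grip":0.3},{"tx":0,"ty":0,"tz":0,"rx":0,"ry":0,"rz":0,"grip":0.3},{"tx":0,"ty":0,"tz":0,"rx":0,"ry":0,"rz":0,"grip":0.3},{"tx":0,"ty":0,"tz":0,"rx":0,"ry":0,"rz":0,"grip":0.3},{"tx":0,"ty":0,"tz":0,"rx":0,"ry":0,"rz":0,"grip":0.3}]' 15; python3 - <<'E'
from h import *
p=[.5273,.4779,.113]; rel(p);tilt()
E
```

```text
time_s: 3.05
ee_pos: [0.5278, 0.4785, 0.1167]
eef_rot: [3.134, -0.003, 1.877]
force: [0.5, -0.1, -1.7]
grip_width: 0.0447
t= 3.05 pos [0.5278 0.4785 0.1167] rot [ 3.134e+00 -3.000e-03  1.877e+00] grip 0.0447 F [ 0.5 -0.1 -1.7]
tool shift mm [-0.4 -0.7  3.7] units [-0.01 -0.02  0.09]
turn deg [ 0.45 -0.18 -0.  ] units [ 0.11 -0.04 -0.  ]
```

```bash
python3 -m pendant '[{"tx":0,"ty":0,"tz":-0.5,"rx":0.05,"ry":-0.02,"rz":0,"grip":0.3},{"tx":0,"ty":0,"tz":-0.5,"rx":0.05,"ry":0,"rz":0,"grip":0.3},{"tx":-0.36,"ty":-0.66,"tz":0,"rx":0,"ry":0,"rz":0,"grip":0.3},{"tx":-0.36,"ty":-0.66,"tz":0,"rx":0,"ry":0,"rz":0,"grip":0.3},{"tx":-0.36,"ty":-0.66,"tz":0,"rx":0,"ry":0,"rz":0,"grip":0.3},{"tx":-0.3,"ty":-0.6,"tz":0,"rx":0,"ry":0,"rz":0,"grip":0.3},{"tx":0,"ty":0,"tz":0,"rx":0,"ry":0,"rz":0,"grip":0.3}]' ; python3 - <<'E'
from h import *
c=snap('wrist','w4'); rel([.4461,.3934,.1207]);tilt()
E
```

```text
time_s: 3.63
ee_pos: [0.4431, 0.392, 0.1609]
eef_rot: [3.135, -0.004, 1.877]
force: [0.0, 0.1, -1.1]
grip_width: 0.0447
t= 3.6833 pos [0.4446 0.3933 0.1617] rot [ 3.133 -0.005  1.877] grip 0.045 F [ 0.5  0.7 -0.7]
tool shift mm [-0.5  1.1 41. ] units [-0.01  0.03  1.02]
turn deg [ 0.5  -0.28 -0.  ] units [ 0.13 -0.07 -0.  ]
```

View pics/w4.png

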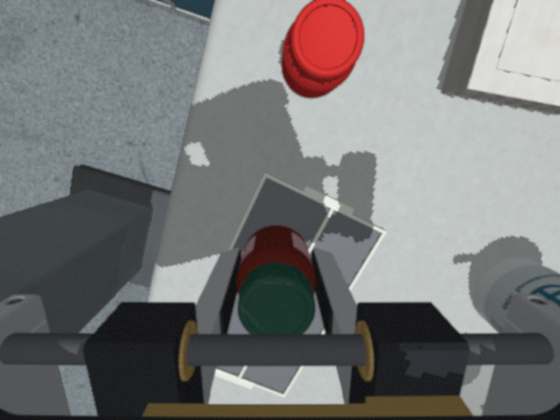

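```bash
python3 - <<'E'
from h import *
c=load('w4'); a=cv2.imread('pics/w4.png'); cv2.imwrite('pics/w4z.png',cv2.resize(a[160:400,200:400],None,fx=3,fy=3,interpolation=cv2.INTER_CUBIC))
s=np.array([.4624,.3355,1.4268])
for l in [(.0965,.0565),(.0965,-.0565)]: 
    p=tray_pt(s,*l); print(p,w2pix(c,[*p,.007]))
print(pix2w(c,264,176,.007),pix2w(c,385,230,.007))
E
```

```text
[0.42033243 0.43910897] [265.11394538 169.98081938]
[0.53216292 0.42289356] [387.98442613 229.38362131]
[0.42087641 0.43433206 0.007     ] [0.52999019 0.42164797 0.007     ]
```

View pics/w4z.png

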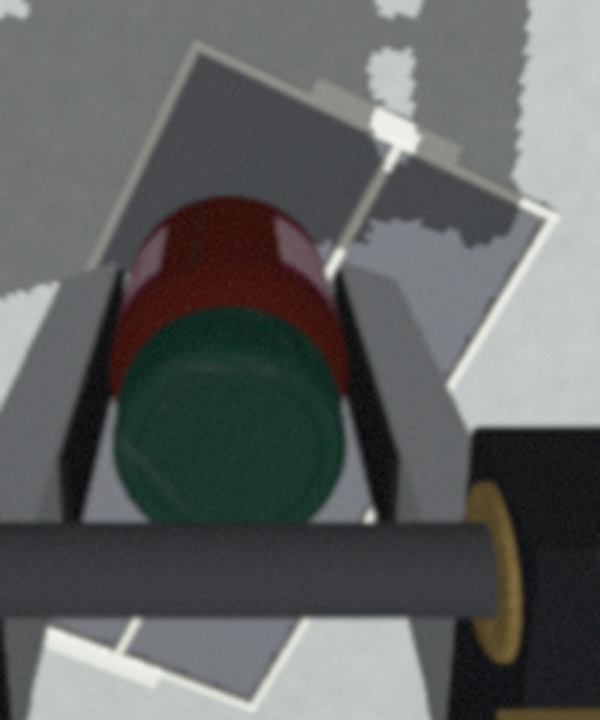

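```bash
python3 - <<'E'
from h import *
c=load('w4'); 
s=np.array([.4624,.3355,1.4268])
def loc(p):
    d=np.array(p[:2])-s[:2]; C,S=np.cos(s[2]),np.sin(s[2]); return np.array([C*d[0]+S*d[1],-S*d[0]+C*d[1]])*1000
for z,n in [((335,265),'rib'),((398,150),'rib'),((128,640),'rib'),((95,262),'left outer'),((197,43),'TL'),((557,216),'TR'),((450,387),'right outer'),((252,708),'BR')]:
    print(n,loc(pix2w(c,z[0]/3+200,z[1]/3+160,.007)).round(1))
print('cap',loc(pix2w(c,230/3+200,423/3+160,.072+.045)), loc(ctrl.get_obs()['ee_pos']))
E
```

```text
rib [54.1 -7. ]
rib [91.1 -6.9]
rib [-89.   -7.1]
left outer [25.7 54.2]
TL [93.6 54.7]
TR [ 93.7 -56. ]
right outer [ 34.7 -55.3]
BR [-96.7 -55.3]
cap [55.97911743 28.07652802] [54.60428537 25.92802584]
```

```bash
python3 -m pendant '[{"tx":0,"ty":0.05,"tz":0.3,"rx":0.08,"ry":-0.04,"rz":0,"grip":0.3},{"tx":0,"ty":0,"tz":0.35,"rx":0,"ry":0,"rz":0,"grip":0.3},{"tx":0,"ty":0,"tz":0.2,"rx":0,"ry":0,"rz":0,"grip":0.3},{"tx":0,"ty":0,"tz":0,"rx":0,"ry":0,"rz":0,"grip":0.3}]' ; python3 - <<'E'
from h import *
rel([.4470,.3934,.1207]);tilt()
E
```

```text
time_s: 4.02
ee_pos: [0.4493, 0.3962, 0.1269]
eef_rot: [3.134, -0.004, 1.877]
force: [-0.1, -0.3, -1.6]
grip_width: 0.0447
t= 4.0167 pos [0.4493 0.3962 0.1269] rot [ 3.134 -0.004  1.877] grip 0.0447 F [-0.1 -0.3 -1.6]
tool shift mm [-2.  -3.1  6.2] units [-0.05 -0.08  0.15]
turn deg [ 0.44 -0.21 -0.  ] units [ 0.11 -0.05 -0.  ]
```

```bash
python3 -m pendant '[{"tx":-0.05,"ty":-0.08,"tz":0.12,"rx":0.1,"ry":-0.05,"rz":0,"grip":0.3},{"tx":0,"ty":0,"tz":0,"rx":0,"ry":0,"rz":0,"grip":0.3}]' ; python3 - <<'E'
from h import *
rel([.4470,.3934,.1207]);tilt()
E
```

```text
time_s: 4.18
ee_pos: [0.4473, 0.3936, 0.1206]
eef_rot: [-3.14, 0.001, 1.877]
force: [-0.0, -0.0, -0.7]
grip_width: 0.0446
t= 4.1833 pos [0.4473 0.3936 0.1206] rot [-3.140e+00  1.000e-03  1.877e+00] grip 0.0446 F [-0.  -0.  -0.7]
tool shift mm [-0.1 -0.3 -0.1] units [-0.   -0.01 -0.  ]
turn deg [-0.07  0.04 -0.  ] units [-0.02  0.01 -0.  ]
```

```bash
python3 -m pendant '[{"tx":0,"ty":0,"tz":0,"rx":0,"ry":0,"rz":0,"grip":-0.4},{"tx":0,"ty":0,"tz":0,"rx":0,"ry":0,"rz":0,"grip":-0.4},{"tx":0,"ty":0,"tz":0,"rx":0,"ry":0,"rz":0,"grip":-0.4},{"tx":0,"ty":0,"tz":-0.5,"rx":0,"ry":0,"rz":0,"grip":-0.4},{"tx":0,"ty":0,"tz":-1,"rx":0,"ry":0,"rz":0,"grip":-0.4},{"tx":0,"ty":0,"tz":-1,"rx":0,"ry":0,"rz":0,"grip":-0.4},{"tx":0,"ty":0,"tz":-1,"rx":0,"ry":0,"rz":0,"grip":-0.4},{"tx":0,"ty":0,"tz":-1,"rx":0,"ry":0,"rz":0,"grip":-0.4}]' ; python3 - <<'E'
from h import *
c=snap('wrist','w5'); rel([.42,.06,.3]);tilt()
E
```

```text
time_s: 4.85
ee_pos: [0.4463, 0.3929, 0.3007]
eef_rot: [-3.128, 0.005, 1.877]
force: [0.5, -0.0, -0.4]
grip_width: 0.0651
t= 4.9 pos [0.4474 0.3939 0.3099] rot [-3.139e+00  1.000e-03  1.877e+00] grip 0.0657 F [0.6 1.1 8.5]
tool shift mm [-310.  -126.9   10.5] units [-7.75 -3.17  0.26]
turn deg [-0.13  0.06 -0.  ] units [-0.03  0.02 -0.  ]
```

View pics/w5.png

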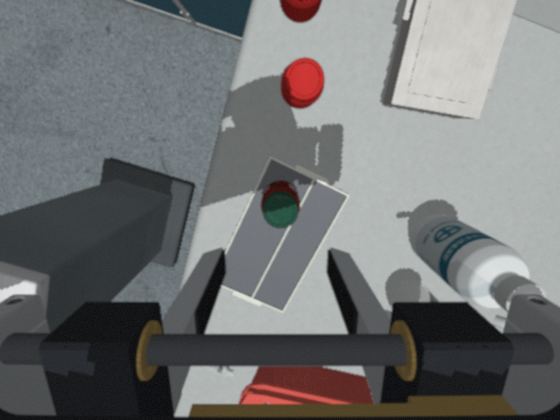

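```bash
cat >> h.py <<'E'
def plan(target,yaw,n,rows_rot=None):
    """print rows for straight move of n rows with rotation shared"""
    o=ctrl.get_obs(); y0=o['eef_rot'][2]; d=np.array(target)-o['ee_pos']; dy=(yaw-y0+np.pi)%(2*np.pi)-np.pi
    m=rows_rot or n
    for i in range(max(n,m)):
        y=y0+dy*min(i,m)/m; R=Ro.from_euler('xyz',[np.pi,0,y]).as_matrix(); t=R.T@(d/n)/.04 if i<n else np.zeros(3)
        print(t.round(2),'rz',round(-np.degrees(dy/m)/4,2) if i<m else 0)
E
python3 - <<'E'
from h import *
plan([.40,.03,.3],3.1,18)
c=load('w5'); s,r=fit_tray(c,[(224,287),(271,157),(349,197),(284,310)],.193,.113,[.46,.33,1.5]); print(s,r.round(4))
a=cv2.imread('pics/w5.png'); cv2.imwrite('pics/w5z.png',cv2.resize(a[140:320,200:380],None,fx=3.3,fy=3.3,interpolation=cv2.INTER_CUBIC))
E
```

```text
[-0.46 -0.22  0.01] rz -0.97
[-0.45 -0.25  0.01] rz -0.97
[-0.43 -0.28  0.01] rz -0.97
[-0.41 -0.3   0.01] rz -0.97
[-0.39 -0.33  0.01] rz -0.97
[-0.36 -0.36  0.01] rz -0.97
[-0.34 -0.38  0.01] rz -0.97
[-0.31 -0.4   0.01] rz -0.97
[-0.28 -0.42  0.01] rz -0.97
[-0.25 -0.44  0.01] rz -0.97
[-0.22 -0.46  0.01] rz -0.97
[-0.19 -0.47  0.01] rz -0.97
[-0.16 -0.48  0.01] rz -0.97
[-0.13 -0.49  0.01] rz -0.97
[-0.09 -0.5   0.01] rz -0.97
[-0.06 -0.51  0.01] rz -0.97
[-0.02 -0.51  0.01] rz -0.97
[ 0.01 -0.51  0.01] rz -0.97
[0.46785522 0.33360932 1.46347665] [[-0.0115 -0.001 ]
 [-0.0003 -0.0004]
 [ 0.0024  0.0053]
 [ 0.0094 -0.0039]]
```

View pics/w5z.png

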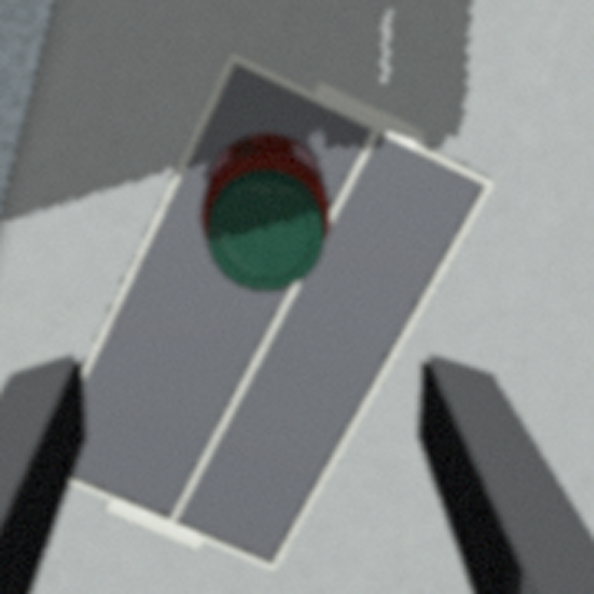

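```bash
python3 - <<'E'
from h import *
c=load('w5')
P={(.0965,.0565):(270.6,157.6),(.0965,-.0565):(348.8,195.8),(-.0965,-.0565):(282.7,311.8),(-.095,-.006):(200+174/3.3,140+520/3.3),(.095,-.006):(200+377/3.3,140+133/3.3)}
W=[pix2w(c,*p,.007)[:2] for p in P.values()]
f=lambda s:np.ravel([tray_pt(s,*l)-w for l,w in zip(P,W)])
r=least_squares(f,[.46,.33,1.43]); print(r.x,r.fun.round(4)); s=r.x
p=pix2w(c,280.9,209.7,.076); d=p[:2]-s[:2]; C,S=np.cos(s[2]),np.sin(s[2]); print(C*d[0]+S*d[1],-S*d[0]+C*d[1])
E
python3 -m pendant '[{"tx":-0.46,"ty":-0.22,"tz":0,"rx":0,"ry":0,"rz":-1,"grip":-0.4},{"tx":-0.45,"ty":-0.25,"tz":0,"rx":0,"ry":0,"rz":-1,"grip":-0.4},{"tx":-0.43,"ty":-0.28,"tz":0,"rx":0,"ry":0,"rz":-1,"grip":-0.4},{"tx":-0.41,"ty":-0.3,"tz":0,"rx":0,"ry":0,"rz":-1,"grip":-0.4},{"tx":-0.39,"ty":-0.33,"tz":0,"rx":0,"ry":0,"rz":-1,"grip":-0.4},{"tx":-0.36,"ty":-0.36,"tz":0,"rx":0,"ry":0,"rz":-1,"grip":-0.4},{"tx":-0.34,"ty":-0.38,"tz":0,"rx":0,"ry":0,"rz":-1,"grip":-0.4},{"tx":-0.31,"ty":-0.4,"tz":0,"rx":0,"ry":0,"rz":-1,"grip":-0.4}]'
python3 -m pendant '[{"tx":-0.28,"ty":-0.42,"tz":0,"rx":0,"ry":0,"rz":-1,"grip":-0.4},{"tx":-0.25,"ty":-0.44,"tz":0,"rx":0,"ry":0,"rz":-1,"grip":-0.4},{"tx":-0.22,"ty":-0.46,"tz":0,"rx":0,"ry":0,"rz":-1,"grip":-0.4},{"tx":-0.19,"ty":-0.47,"tz":0,"rx":0,"ry":0,"rz":-1,"grip":-0.4},{"tx":-0.16,"ty":-0.48,"tz":0,"rx":0,"ry":0,"rz":-1,"grip":-0.4},{"tx":-0.13,"ty":-0.49,"tz":0,"rx":0,"ry":0,"rz":-1,"grip":-0.4},{"tx":-0.09,"ty":-0.5,"tz":0,"rx":0,"ry":0,"rz":-1,"grip":-0.4},{"tx":-0.06,"ty":-0.51,"tz":0,"rx":0,"ry":0,"rz":-1,"grip":-0.4}]'
python3 - <<'E'
from h import *
c=snap('wrist','w6'); rel([.42,0,.3]);tilt()
E
```

```text
[0.46269363 0.33346339 1.42517296] [-0.0013  0.002   0.0014  0.0012  0.0012 -0.0024 -0.0011 -0.0025 -0.0002
  0.0017]
0.05702164263636216 0.022585318070612585
time_s: 5.57
ee_pos: [0.4276, 0.2285, 0.3173]
eef_rot: [3.126, 0.005, 2.464]
force: [-0.8, 0.5, 0.2]
grip_width: 0.0661
time_s: 6.23
ee_pos: [0.4145, 0.0589, 0.3182]
eef_rot: [3.129, 0.022, 3.052]
force: [-0.4, -0.1, 0.9]
grip_width: 0.0658
t= 6.2833 pos [0.4144 0.0566 0.3182] rot [3.13  0.022 3.058] grip 0.0658 F [0.1 0.  0. ]
tool shift mm [ -9.9 -56.1  17.8] units [-0.25 -1.4   0.45]
turn deg [0.67 1.27 0.01] units [0.17 0.32 0.  ]
```

View pics/w6.png

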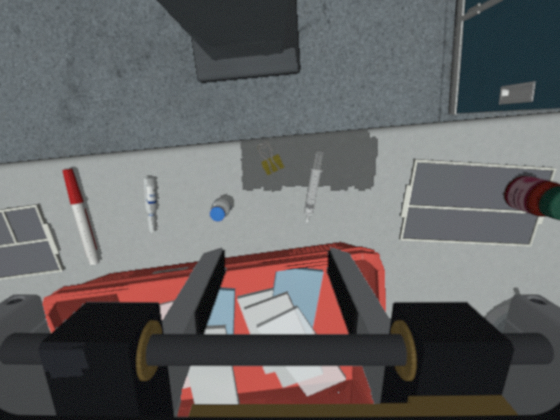

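```bash
python3 - <<'E'
from h import *
c=load('w6')
for n,a,b,z in [('syr',(318.5,153),(308,222),.007),('amp',(151,177),(152.5,231),.007),('pen',(70,170),(95,262),.007)]:
    A=pix2w(c,*a,z);B=pix2w(c,*b,z); print(n,A.round(4),B.round(4),np.linalg.norm(A-B),((A+B)/2).round(4),'dir',np.degrees(np.arctan2(*(B-A)[1::-1])))
print('vial',pix2w(c,218,214,.048))
a=cv2.imread('pics/w6.png'); cv2.imwrite('pics/w6z.png',cv2.resize(a[130:280,0:340],None,fx=2.35,fy=2.35,interpolation=cv2.INTER_CUBIC))
E
```

```text
syr [0.3733 0.1213 0.007 ] [0.4652 0.1025 0.007 ] 0.09383900714173751 [0.4192 0.1119 0.007 ] dir -11.5542639289805
amp [ 0.3841 -0.0985  0.007 ] [ 0.4582 -0.1123  0.007 ] 0.07533782304557483 [ 0.4211 -0.1054  0.007 ] dir -10.581249741838734
pen [ 0.3652 -0.2014  0.007 ] [ 0.4969 -0.2042  0.007 ] 0.13164044577217116 [ 0.431  -0.2028  0.007 ] dir -1.185359631894409
vial [ 0.4307319  -0.01004424  0.048     ]
```

View pics/w6z.png

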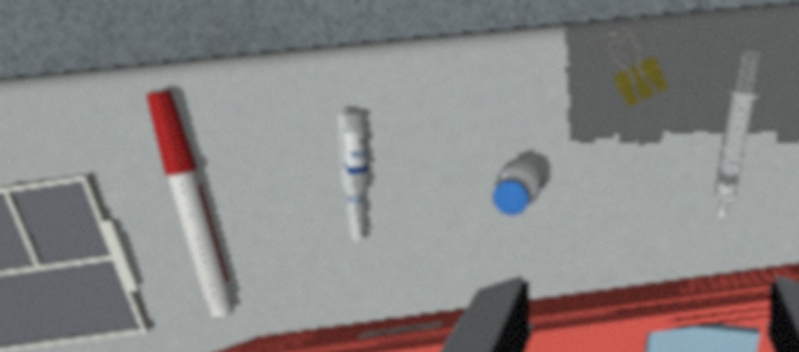

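```bash
python3 - <<'E'
from h import *
plan([.4192,.112,.19],2.94,4); print(w2pix(load('w6'),[.48,.1,.096]))
E
```

```text
[-0.    0.35  0.8 ] rz 0.42
[0.01 0.35 0.8 ] rz 0.42
[0.02 0.35 0.8 ] rz 0.42
[0.03 0.35 0.8 ] rz 0.42
[315.80817377 260.01247302]
```

```bash
python3 -m pendant '[{"tx":0,"ty":0.35,"tz":0.8,"rx":0.1,"ry":0.2,"rz":0.42,"grip":0.1},{"tx":0.01,"ty":0.35,"tz":0.8,"rx":0.05,"ry":0.1,"rz":0.42,"grip":0.1},{"tx":0.02,"ty":0.35,"tz":0.8,"rx":0,"ry":0,"rz":0.42,"grip":0.1},{"tx":0.03,"ty":0.35,"tz":0.8,"rx":0,"ry":0,"rz":0.42,"grip":0.1},{"tx":0,"ty":0,"tz":0,"rx":0,"ry":0,"rz":0,"grip":0.1}]'
python3 - <<'E'
from h import *
c=snap('wrist','w7'); rel([.4192,.112,.101]);tilt(2.94)
E
```

```text
time_s: 6.7
ee_pos: [0.4224, 0.1122, 0.19]
eef_rot: [3.137, 0.013, 2.931]
force: [-0.8, -0.2, -1.7]
grip_width: 0.0424
t= 6.75 pos [0.4232 0.1117 0.1928] rot [3.136 0.015 2.933] grip 0.0424 F [ 0.3 -0.5  0.5]
tool shift mm [ 5.4 -1.  91.7] units [ 0.13 -0.03  2.29]
turn deg [ 0.31  0.87 -0.42] units [ 0.08  0.22 -0.1 ]
```

View pics/w7.png

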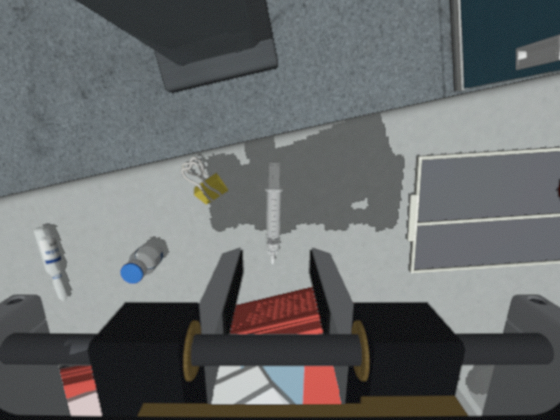

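```bash
python3 - <<'E'
from h import *
c=load('w7')
A=pix2w(c,274.5,164,.007);B=pix2w(c,273,262,.007); print(A.round(4),B.round(4),np.linalg.norm(A-B),((A+B)/2).round(4),'dir',np.arctan2(*(B-A)[1::-1])+np.pi)
m=(A+B)/2; rel([m[0],m[1],.101]); tilt(np.arctan2(*(B-A)[1::-1])+np.pi)
E
```

```text
[0.3727 0.1222 0.007 ] [0.4638 0.1011 0.007 ] 0.0935717440140509 [0.4183 0.1117 0.007 ] dir 2.913894108184895
t= 6.75 pos [0.4232 0.1117 0.1928] rot [3.136 0.015 2.933] grip 0.0424 F [ 0.3 -0.5  0.5]
tool shift mm [ 6.2 -1.5 91.7] units [ 0.16 -0.04  2.29]
turn deg [0.32 0.86 1.08] units [0.08 0.22 0.27]
```

```bash
python3 -m pendant '[{"tx":0.12,"ty":-0.03,"tz":0.3,"rx":0.08,"ry":0.22,"rz":0.25,"grip":0.1},{"tx":0,"ty":0,"tz":0.65,"rx":0,"ry":0,"rz":0,"grip":0.1},{"tx":0,"ty":0,"tz":0.65,"rx":0,"ry":0,"rz":0,"grip":0.1},{"tx":0,"ty":0,"tz":0.45,"rx":0,"ry":0,"rz":0,"grip":0.1},{"tx":0,"ty":0,"tz":0,"rx":0,"ry":0,"rz":0,"grip":0.1}]'
python3 - <<'E'
from h import *
rel([.4183,.1117,.100]);tilt(2.92)
E
```

```text
time_s: 7.17
ee_pos: [0.4213, 0.1098, 0.1151]
eef_rot: [3.138, 0.01, 2.914]
force: [-1.0, 0.6, 0.0]
grip_width: 0.0421
t= 7.1667 pos [0.4213 0.1098 0.1151] rot [3.138 0.01  2.914] grip 0.0421 F [-1.   0.6  0. ]
tool shift mm [ 3.5  1.1 15.1] units [0.09 0.03 0.38]
turn deg [ 0.23  0.55 -0.33] units [ 0.06  0.14 -0.08]
```

```bash
python3 -m pendant '[{"tx":0.08,"ty":0.04,"tz":0.35,"rx":0.05,"ry":0.2,"rz":0,"grip":0.1},{"tx":0,"ty":0,"tz":0,"rx":0,"ry":0,"rz":0,"grip":0.1}]'
python3 - <<'E'
from h import *
rel([.4183,.1117,.100]);tilt(2.92); snap('wrist','w8')
E
```

```text
time_s: 7.33
ee_pos: [0.4197, 0.1113, 0.1034]
eef_rot: [3.14, -0.003, 2.913]
force: [0.1, 0.4, -0.1]
grip_width: 0.0422
t= 7.3333 pos [0.4197 0.1113 0.1034] rot [ 3.140e+00 -3.000e-03  2.913e+00] grip 0.0422 F [ 0.1  0.4 -0.1]
tool shift mm [1.4 0.1 3.4] units [0.04 0.   0.09]
turn deg [ 0.08 -0.16 -0.4 ] units [ 0.02 -0.04 -0.1 ]
```

View pics/w8.png

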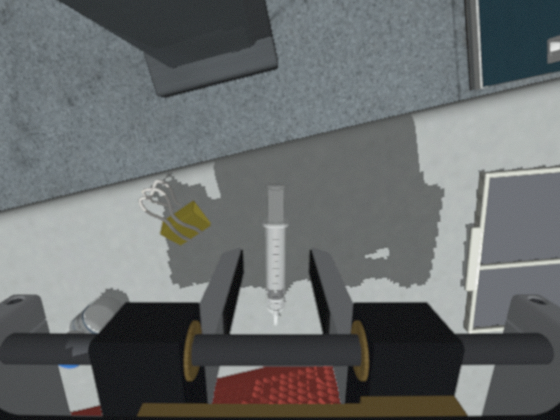

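```bash
python3 -m pendant '[{"tx":0.03,"ty":0,"tz":0.08,"rx":0,"ry":0,"rz":0,"grip":0.1},{"tx":0,"ty":0,"tz":0,"rx":0,"ry":0,"rz":0,"grip":1},{"tx":0,"ty":0,"tz":0,"rx":0,"ry":0,"rz":0,"grip":1},{"tx":0,"ty":0,"tz":0,"rx":0,"ry":0,"rz":0,"grip":1},{"tx":0,"ty":0,"tz":0,"rx":0,"ry":0,"rz":0,"grip":1},{"tx":0,"ty":0,"tz":0,"rx":0,"ry":0,"rz":0,"grip":1}]' 10
python3 - <<'E'
from h import *
rel([.4183,.1117,.100]);tilt(2.92)
E
```

```text
time_s: 7.88
ee_pos: [0.4219, 0.1113, 0.1075]
eef_rot: [3.136, 0.009, 2.913]
force: [-0.2, -0.4, 0.4]
grip_width: 0.0124
t= 7.8833 pos [0.4219 0.1113 0.1075] rot [3.136 0.009 2.913] grip 0.0124 F [-0.2 -0.4  0.4]
tool shift mm [ 3.7 -0.5  7.4] units [ 0.09 -0.01  0.19]
turn deg [ 0.33  0.51 -0.42] units [ 0.08  0.13 -0.1 ]
```

```bash
python3 -m pendant '[{"tx":0,"ty":0,"tz":-0.7,"rx":0.04,"ry":0.06,"rz":0,"grip":1},{"tx":0,"ty":0,"tz":-1,"rx":0,"ry":0,"rz":0,"grip":1},{"tx":0,"ty":0,"tz":-1,"rx":0,"ry":0,"rz":0,"grip":1},{"tx":0,"ty":0,"tz":-0.7,"rx":0,"ry":0,"rz":0,"grip":1}]'
python3 - <<'E'
from h import *
tilt();plan([.44,-.29,.25],1.43,22);snap('wrist','w9')
E
```

```text
time_s: 8.22
ee_pos: [0.4187, 0.1106, 0.2434]
eef_rot: [-3.139, -0.007, 2.913]
force: [-0.2, 1.0, 0.3]
grip_width: 0.0006
turn deg [-0.13 -0.42  0.  ] units [-0.03 -0.1   0.  ]
[-0.13 -0.44 -0.01] rz 0.97
[-0.16 -0.43 -0.01] rz 0.97
[-0.18 -0.42 -0.01] rz 0.97
[-0.21 -0.4  -0.01] rz 0.97
[-0.24 -0.39 -0.01] rz 0.97
[-0.26 -0.37 -0.01] rz 0.97
[-0.29 -0.35 -0.01] rz 0.97
[-0.31 -0.33 -0.01] rz 0.97
[-0.33 -0.31 -0.01] rz 0.97
[-0.35 -0.29 -0.01] rz 0.97
[-0.37 -0.26 -0.01] rz 0.97
[-0.39 -0.24 -0.01] rz 0.97
[-0.4  -0.21 -0.01] rz 0.97
[-0.42 -0.18 -0.01] rz 0.97
[-0.43 -0.15 -0.01] rz 0.97
[-0.44 -0.13 -0.01] rz 0.97
[-0.45 -0.1  -0.01] rz 0.97
[-0.45 -0.07 -0.01] rz 0.97
[-0.45 -0.03 -0.01] rz 0.97
[-0.46 -0.   -0.01] rz 0.97
[-0.46  0.03 -0.01] rz 0.97
[-0.45  0.06 -0.01] rz 0.97
```

View pics/w9.png

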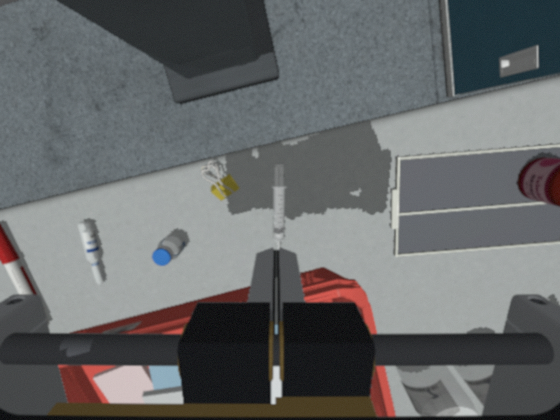

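```bash
python3 -m pendant '[{"tx":0.05,"ty":0,"tz":0.7,"rx":0,"ry":-0.05,"rz":0,"grip":0.1},{"tx":0,"ty":0,"tz":0.7,"rx":0,"ry":0,"rz":0,"grip":0.1},{"tx":0,"ty":0,"tz":0.6,"rx":0,"ry":0,"rz":0,"grip":0.1}]'
python3 - <<'E'
from h import *
c=snap('wrist','w10'); 
rel([.4183,.1117,.0995]);tilt(2.92)
E
```

```text
time_s: 8.52
ee_pos: [0.4217, 0.112, 0.1737]
eef_rot: [3.134, 0.019, 2.913]
force: [-0.3, 0.0, -0.0]
grip_width: 0.0176
t= 8.5667 pos [0.4202 0.1117 0.1695] rot [3.136 0.014 2.913] grip 0.0213 F [-2.7 -0.5 -5.1]
tool shift mm [ 2.8 -0.8 70. ] units [ 0.07 -0.02  1.75]
turn deg [ 0.29  0.78 -0.4 ] units [ 0.07  0.2  -0.1 ]
```

View pics/w10.png

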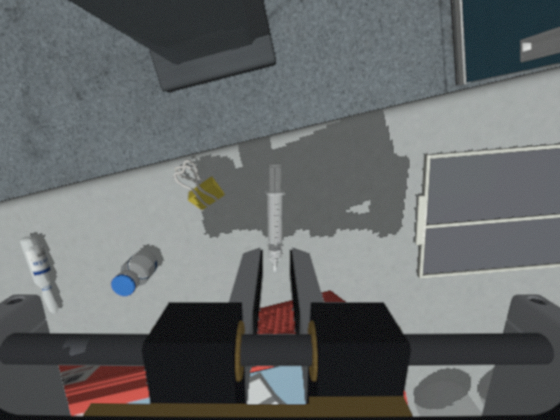

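```bash
python3 - <<'E'
from h import *
c=load('w10')
A=pix2w(c,275,166,.007);B=pix2w(c,275,270,.007); m=(A+B)/2;print(A.round(4),B.round(4),np.linalg.norm(A-B),m.round(4),'dir',np.arctan2(*(B-A)[1::-1])+np.pi)
E
python3 -m pendant '[{"tx":0.05,"ty":0,"tz":0.6,"rx":0.05,"ry":0.2,"rz":0,"grip":0.1},{"tx":0,"ty":0,"tz":0.6,"rx":0,"ry":0.1,"rz":0,"grip":0.1},{"tx":0.03,"ty":0,"tz":0.4,"rx":0,"ry":0,"rz":0,"grip":0.1}]'
python3 - <<'E'
from h import *
rel([.4183,.1117,.0995]);tilt()
E
```

```text
[0.3731 0.1236 0.007 ] [0.4649 0.1021 0.007 ] 0.09430268863503485 [0.419  0.1128 0.007 ] dir 2.9123558961935694
time_s: 8.82
ee_pos: [0.418, 0.1128, 0.1054]
eef_rot: [3.139, -0.006, 2.913]
force: [0.7, 0.3, -0.3]
grip_width: 0.0404
t= 8.8167 pos [0.418  0.1128 0.1054] rot [ 3.139 -0.006  2.913] grip 0.0404 F [ 0.7  0.3 -0.3]
tool shift mm [-0.5 -1.   5.9] units [-0.01 -0.03  0.15]
turn deg [ 0.14 -0.34 -0.  ] units [ 0.03 -0.09 -0.  ]
```

```bash
python3 -m pendant '[{"tx":0,"ty":0,"tz":0.18,"rx":0,"ry":0,"rz":0,"grip":0.3},{"tx":0,"ty":0,"tz":0.05,"rx":0,"ry":0,"rz":0,"grip":0.5}]'
python3 - <<'E'
from h import *
rel([.4183,.1117,.0995]);tilt()
E
```

```text
time_s: 8.98
ee_pos: [0.4177, 0.1128, 0.0969]
eef_rot: [3.141, -0.01, 2.914]
force: [-28.7, -7.7, 92.1]
grip_width: 0.0383
t= 8.9833 pos [0.4177 0.1128 0.0969] rot [ 3.141 -0.01   2.914] grip 0.0383 F [-28.7  -7.7  92.1]
tool shift mm [-0.8 -0.9 -2.6] units [-0.02 -0.02 -0.07]
turn deg [ 0.04 -0.55 -0.  ] units [ 0.01 -0.14 -0.  ]
```

```bash
python3 -m pendant '[{"tx":0,"ty":0,"tz":-0.06,"rx":0,"ry":0,"rz":0,"grip":0.5}]'
python3 - <<'E'
from h import *
rel([.4183,.1117,.0995]);tilt()
E
```

```text
time_s: 9.07
ee_pos: [0.418, 0.1128, 0.1002]
eef_rot: [3.141, -0.01, 2.914]
force: [0.2, 0.5, -0.5]
grip_width: 0.0292
t= 9.0667 pos [0.418  0.1128 0.1002] rot [ 3.141 -0.01   2.914] grip 0.0292 F [ 0.2  0.5 -0.5]
tool shift mm [-0.6 -1.   0.7] units [-0.01 -0.03  0.02]
turn deg [ 0.03 -0.57 -0.  ] units [ 0.01 -0.14 -0.  ]
```

```bash
python3 -m pendant '[{"tx":0,"ty":0,"tz":0,"rx":0,"ry":0,"rz":0,"grip":1}]' 12;python3 -m pendant '[{"tx":0,"ty":0,"tz":0,"rx":0,"ry":0,"rz":0,"grip":1}]';python3 -m pendant '[{"tx":0,"ty":0,"tz":0,"rx":0,"ry":0,"rz":0,"grip":1}]'
```

```text
time_s: 9.15
ee_pos: [0.4186, 0.1129, 0.1016]
eef_rot: [3.141, -0.009, 2.914]
force: [0.4, 0.6, -0.4]
grip_width: 0.0205
time_s: 9.23
ee_pos: [0.4189, 0.113, 0.1023]
eef_rot: [3.14, -0.008, 2.914]
force: [-0.4, 0.4, 0.2]
grip_width: 0.0137
time_s: 9.32
ee_pos: [0.4192, 0.113, 0.1028]
eef_rot: [3.14, -0.007, 2.914]
force: [-0.0, 0.4, -0.8]
grip_width: 0.0124
```

```bash
python3 -m pendant '[{"tx":0,"ty":0,"tz":0,"rx":0,"ry":0,"rz":0,"grip":1}]'; python3 -m pendant '[{"tx":0,"ty":0,"tz":0,"rx":0,"ry":0,"rz":0,"grip":1}]'
```

```text
time_s: 9.4
ee_pos: [0.4193, 0.113, 0.103]
eef_rot: [3.14, -0.007, 2.914]
force: [0.0, 0.2, -0.6]
grip_width: 0.0126
time_s: 9.48
ee_pos: [0.4193, 0.1131, 0.103]
eef_rot: [3.14, -0.007, 2.914]
force: [-0.1, -0.5, -0.1]
grip_width: 0.0127
```

```bash
python3 -m pendant '[{"tx":0,"ty":0,"tz":0,"rx":0,"ry":0,"rz":0,"grip":0.6},{"tx":0,"ty":0,"tz":0.06,"rx":0,"ry":0,"rz":0,"grip":0.6},{"tx":0,"ty":0,"tz":0.03,"rx":0,"ry":0,"rz":0,"grip":0.6}]' 12;python3 -m pendant '[{"tx":0,"ty":0,"tz":0.01,"rx":0,"ry":0,"rz":0,"grip":1}]'
```

```text
time_s: 9.73
ee_pos: [0.4193, 0.1131, 0.0992]
eef_rot: [3.14, -0.007, 2.914]
force: [-0.7, 0.5, 0.4]
grip_width: 0.0188
time_s: 9.82
ee_pos: [0.4192, 0.113, 0.0985]
eef_rot: [3.14, -0.007, 2.914]
force: [-0.8, 1.2, -0.9]
grip_width: 0.0149
```

```bash
python3 -m pendant '[{"tx":0,"ty":0,"tz":0,"rx":0,"ry":0,"rz":0,"grip":1},{"tx":0,"ty":0,"tz":0,"rx":0,"ry":0,"rz":0,"grip":1},{"tx":0,"ty":0,"tz":0,"rx":0,"ry":0,"rz":0,"grip":1}]' ;python3 -m pendant '[{"tx":0,"ty":0,"tz":-0.3,"rx":0,"ry":0,"rz":0,"grip":1},{"tx":0,"ty":0,"tz":-0.5,"rx":0,"ry":0,"rz":0,"grip":1}]'
```

```text
time_s: 10.07
ee_pos: [0.4192, 0.113, 0.0984]
eef_rot: [3.14, -0.008, 2.914]
force: [-0.8, 0.2, 1.2]
grip_width: 0.0126
time_s: 10.23
ee_pos: [0.418, 0.1127, 0.1282]
eef_rot: [-3.141, -0.013, 2.914]
force: [0.3, 0.4, 0.2]
grip_width: 0.0124
```

```bash
python3 -m pendant '[{"tx":0,"ty":0,"tz":-1,"rx":0,"ry":-0.05,"rz":0,"grip":1},{"tx":0,"ty":0,"tz":-1,"rx":0,"ry":-0.05,"rz":0,"grip":1},{"tx":0,"ty":0,"tz":-1,"rx":0,"ry":0,"rz":0,"grip":1}]'
python3 -m pendant '[{"tx":-0.13,"ty":-0.44,"tz":0,"rx":0,"ry":0,"rz":1,"grip":1},{"tx":-0.16,"ty":-0.43,"tz":0,"rx":0,"ry":0,"rz":1,"grip":1},{"tx":-0.18,"ty":-0.42,"tz":0,"rx":0,"ry":0,"rz":1,"grip":1},{"tx":-0.21,"ty":-0.4,"tz":0,"rx":0,"ry":0,"rz":1,"grip":1},{"tx":-0.24,"ty":-0.39,"tz":0,"rx":0,"ry":0,"rz":1,"grip":1},{"tx":-0.26,"ty":-0.37,"tz":0,"rx":0,"ry":0,"rz":1,"grip":1},{"tx":-0.29,"ty":-0.35,"tz":0,"rx":0,"ry":0,"rz":1,"grip":1},{"tx":-0.31,"ty":-0.33,"tz":0,"rx":0,"ry":0,"rz":1,"grip":1}]'
python3 -m pendant '[{"tx":-0.33,"ty":-0.31,"tz":0,"rx":0,"ry":0,"rz":1,"grip":1},{"tx":-0.35,"ty":-0.29,"tz":0,"rx":0,"ry":0,"rz":1,"grip":1},{"tx":-0.37,"ty":-0.26,"tz":0,"rx":0,"ry":0,"rz":1,"grip":1},{"tx":-0.39,"ty":-0.24,"tz":0,"rx":0,"ry":0,"rz":1,"grip":1},{"tx":-0.4,"ty":-0.21,"tz":0,"rx":0,"ry":0,"rz":1,"grip":1},{"tx":-0.42,"ty":-0.18,"tz":0,"rx":0,"ry":0,"rz":1,"grip":1},{"tx":-0.43,"ty":-0.15,"tz":0,"rx":0,"ry":0,"rz":1,"grip":1},{"tx":-0.44,"ty":-0.13,"tz":0,"rx":0,"ry":0,"rz":1,"grip":1}]'
python3 -m pendant '[{"tx":-0.45,"ty":-0.1,"tz":0,"rx":0,"ry":0,"rz":1,"grip":1},{"tx":-0.45,"ty":-0.07,"tz":0,"rx":0,"ry":0,"rz":1,"grip":1},{"tx":-0.45,"ty":-0.03,"tz":0,"rx":0,"ry":0,"rz":1,"grip":1},{"tx":-0.46,"ty":0,"tz":0,"rx":0,"ry":0,"rz":1,"grip":1}]'
python3 - <<'E'
from h import *
c=snap('wrist','w11'); 
rel([.4783,-.32,.25]);tilt()
E
```

```text
time_s: 10.48
ee_pos: [0.417, 0.112, 0.2484]
eef_rot: [-3.136, -0.016, 2.914]
force: [1.2, -0.1, -0.3]
grip_width: 0.0121
time_s: 11.15
ee_pos: [0.4242, -0.0369, 0.2586]
eef_rot: [3.141, 0.0, 2.337]
force: [-0.2, -0.3, -0.2]
grip_width: 0.0123
time_s: 11.82
ee_pos: [0.4219, -0.19, 0.2582]
eef_rot: [3.141, -0.001, 1.749]
force: [1.2, 0.1, 0.1]
grip_width: 0.0125
time_s: 12.15
ee_pos: [0.418, -0.2668, 0.2578]
eef_rot: [-3.141, -0.001, 1.455]
force: [0.0, 0.1, -0.4]
grip_width: 0.0123
t= 12.2 pos [ 0.4178 -0.2691  0.2577] rot [-3.141 -0.     1.449] grip 0.0125 F [-0.5 -0.9 -1.1]
tool shift mm [-43.1  66.2   7.7] units [-1.08  1.66  0.19]
turn deg [-0.02 -0.01  0.  ] units [-0. -0.  0.]
```

View pics/w11.png

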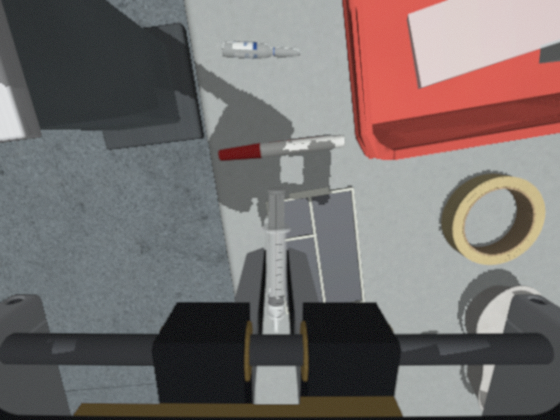

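```bash
python3 - <<'E'
from h import *
a=cv2.imread('pics/w11.png'); cv2.imwrite('pics/w11z.png',cv2.resize(a[170:320,220:400],None,fx=4,fy=4,interpolation=cv2.INTER_CUBIC))
E
```

```text
(no output)
```

View pics/w11z.png

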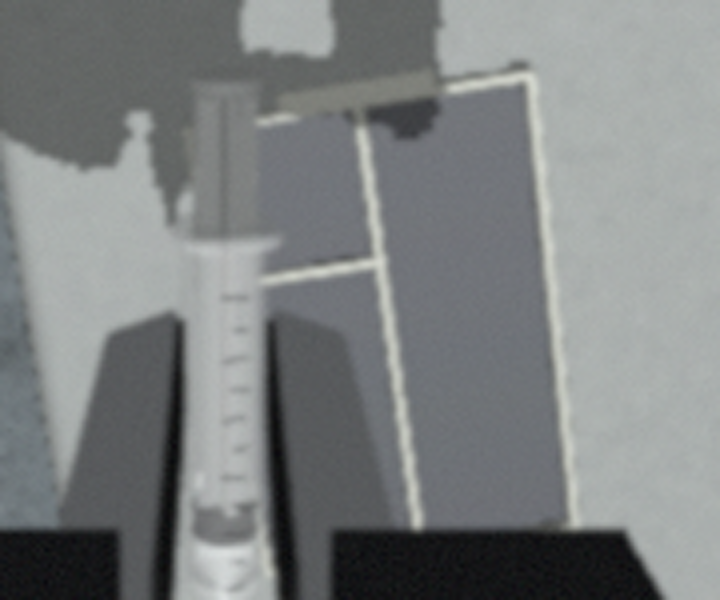

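```bash
cat >> h.py <<'E'
def fit_feat(c,F,x0,z=.007):
    """F: list of ((lx or None, ly or None),(u,v)); residuals in tray frame"""
    W=[pix2w(c,*p,z)[:2] for _,p in F]
    def f(s):
        C,S=np.cos(s[2]),np.sin(s[2]); r=[]
        for (l,_),w in zip(F,W):
            d=w-s[:2]; q=(C*d[0]+S*d[1],-S*d[0]+C*d[1])
            for k in (0,1):
                if l[k] is not None: r.append(q[k]-l[k])
        return r
    r=least_squares(f,x0); return r.x,r.fun
def loc(s,p):
    d=np.array(p[:2])-s[:2]; C,S=np.cos(s[2]),np.sin(s[2]); return np.array([C*d[0]+S*d[1],-S*d[0]+C*d[1]])
E
python3 - <<'E'
from h import *
c=load('w11')
s,r=fit_feat(c,[((.0745,-.0505),(353.75,187.5)),((None,-.0505),(364.5,300)),((None,0),(311,202)),((None,0),(324.5,301.25)),((.025,0),(315,236.25)),((.025,None),(285.5,240.5)),((.0745,None),(283.75,199.5))],[.456,-.333,1.6])
print('wrist',s,r.round(4))
c=load('top0'); g=lambda u,v:(260+u/4,180+v/4)
s2,r2=fit_feat(c,[((.0745,-.0505),g(462,88)),((-.0745,-.0505),g(613,80)),((-.0745,.0505),g(623,181)),((.0745,.0505),g(473,192))],[.456,-.333,1.6]); print('top',s2,r2.round(4))
for a in (s,s2): print(tray_pt(a,0,-.0245))
E
```

```text
wrist [ 0.46084134 -0.33436646  1.62175807] [ 0.0004  0.0003  0.0004 -0.0006 -0.0003 -0.0004  0.0003  0.0001 -0.0002]
top [ 0.45683611 -0.33281633  1.61652531] [-0.0005 -0.0004  0.0018  0.002   0.0011 -0.001  -0.0025 -0.0005]
[ 0.48530953 -0.33311844]
[ 0.4813105  -0.33169636]
```

```bash
python3 - <<'E'
from h import *
plan([.4853,-.333,.14],1.622,4)
E
```

```text
[-0.34  0.47  0.74] rz -0.62
[-0.36  0.45  0.74] rz -0.62
[-0.38  0.44  0.74] rz -0.62
[-0.4   0.42  0.74] rz -0.62
```

```bash
python3 -m pendant '[{"tx":-0.34,"ty":0.47,"tz":0.74,"rx":0,"ry":0,"rz":-0.62,"grip":1},{"tx":-0.36,"ty":0.45,"tz":0.74,"rx":0,"ry":0,"rz":-0.62,"grip":1},{"tx":-0.38,"ty":0.44,"tz":0.74,"rx":0,"ry":0,"rz":-0.62,"grip":1},{"tx":-0.4,"ty":0.42,"tz":0.6,"rx":0,"ry":0,"rz":-0.62,"grip":1},{"tx":0,"ty":0,"tz":0,"rx":0,"ry":0,"rz":0,"grip":1}]'
python3 - <<'E'
from h import *
c=snap('wrist','w12'); 
rel([.4853,-.333,.103]);tilt(1.622)
E
```

```text
time_s: 12.62
ee_pos: [0.488, -0.3363, 0.1416]
eef_rot: [3.138, 0.003, 1.629]
force: [-0.7, 1.3, -0.4]
grip_width: 0.0123
t= 12.6667 pos [ 0.4875 -0.3356  0.1437] rot [3.137e+00 3.000e-03 1.627e+00] grip 0.0122 F [-0.8  0.2 -0.7]
tool shift mm [ 2.8 -2.2 40.7] units [ 0.07 -0.05  1.02]
turn deg [0.24 0.19 0.27] units [0.06 0.05 0.07]
```

View pics/w12.png

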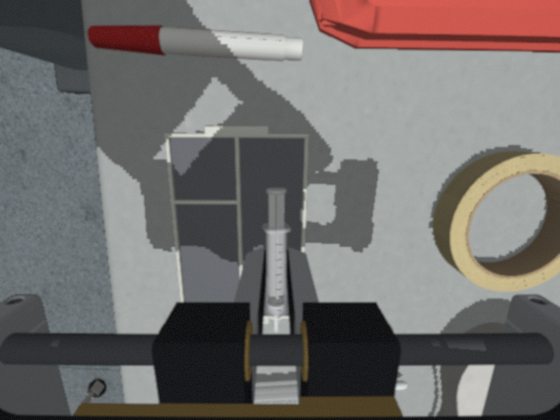

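```bash
python3 -m pendant '[{"tx":0.07,"ty":-0.05,"tz":0.5,"rx":0.05,"ry":0.05,"rz":0.05,"grip":1},{"tx":0,"ty":0,"tz":0.3,"rx":0,"ry":0,"rz":0,"grip":1},{"tx":0,"ty":0,"tz":0,"rx":0,"ry":0,"rz":0,"grip":1}]'
python3 - <<'E'
from h import *
rel([.4853,-.333,.103]);tilt(1.622)
E
```

```text
time_s: 12.92
ee_pos: [0.4854, -0.3321, 0.1133]
eef_rot: [3.139, 0.001, 1.623]
force: [0.2, -0.1, -0.9]
grip_width: 0.0126
t= 12.9167 pos [ 0.4854 -0.3321  0.1133] rot [3.139e+00 1.000e-03 1.623e+00] grip 0.0126 F [ 0.2 -0.1 -0.9]
tool shift mm [-0.9 -0.2 10.3] units [-0.02 -0.01  0.26]
turn deg [0.15 0.08 0.03] units [0.04 0.02 0.01]
```

```bash
python3 -m pendant '[{"tx":-0.02,"ty":0,"tz":0.2,"rx":0,"ry":0,"rz":0,"grip":1},{"tx":0,"ty":0,"tz":0.02,"rx":0,"ry":0,"rz":0,"grip":1}]'
```

```text
time_s: 13.08
ee_pos: [0.4857, -0.3327, 0.1065]
eef_rot: [3.137, 0.003, 1.623]
force: [-0.8, 0.0, 0.2]
grip_width: 0.0126
```

```bash
python3 -m pendant '[{"tx":0,"ty":0,"tz":0.08,"rx":0,"ry":0,"rz":0,"grip":1}]';python3 -m pendant '[{"tx":0,"ty":0,"tz":0.02,"rx":0,"ry":0,"rz":0,"grip":1}]'
```

```text
time_s: 13.17
ee_pos: [0.4862, -0.3329, 0.1047]
eef_rot: [3.135, 0.005, 1.623]
force: [1.4, -0.4, 0.4]
grip_width: 0.0128
time_s: 13.25
ee_pos: [0.4862, -0.3329, 0.1042]
eef_rot: [3.135, 0.005, 1.623]
force: [0.6, 0.0, -0.2]
grip_width: 0.0126
```

```bash
python3 -m pendant '[{"tx":0,"ty":0,"tz":0.05,"rx":0,"ry":0,"rz":0,"grip":1}]';python3 -m pendant '[{"tx":0,"ty":0,"tz":0,"rx":0,"ry":0,"rz":0,"grip":0.6},{"tx":0,"ty":0,"tz":0,"rx":0,"ry":0,"rz":0,"grip":0.6},{"tx":0,"ty":0,"tz":-0.2,"rx":0,"ry":0,"rz":0,"grip":0.6},{"tx":0,"ty":0,"tz":-0.6,"rx":0,"ry":0,"rz":0,"grip":0.2},{"tx":0,"ty":0,"tz":-1,"rx":0,"ry":0,"rz":0,"grip":0},{"tx":0,"ty":0,"tz":-1,"rx":0,"ry":0,"rz":0,"grip":0},{"tx":0,"ty":0,"tz":-1,"rx":0,"ry":0,"rz":0,"grip":0}]'
python3 - <<'E'
from h import *
c=snap('wrist','w13'); rel([.42,-.105,.25]);plan([.4211,-.09,.25],3.0,20)
E
```

```text
time_s: 13.33
ee_pos: [0.4865, -0.3331, 0.103]
eef_rot: [3.134, 0.006, 1.623]
force: [-0.1, -0.3, -0.1]
grip_width: 0.0125
time_s: 13.92
ee_pos: [0.4831, -0.3307, 0.2544]
eef_rot: [-3.139, -0.003, 1.622]
force: [0.6, -0.5, 0.4]
grip_width: 0.042
t= 13.9667 pos [ 0.4847 -0.3319  0.2637] rot [3.135 0.004 1.622] grip 0.0452 F [ 0.8 -0.6  8.5]
tool shift mm [230.  -53.   12.4] units [ 5.75 -1.32  0.31]
[ 0.31 -0.06  0.02] rz -0.99
[ 0.31 -0.04  0.02] rz -0.99
[ 0.31 -0.02  0.02] rz -0.99
[0.31 0.   0.02] rz -0.99
[0.31 0.02 0.02] rz -0.99
[0.31 0.04 0.02] rz -0.99
[0.31 0.06 0.02] rz -0.99
[0.3  0.09 0.02] rz -0.99
[0.29 0.11 0.02] rz -0.99
[0.29 0.13 0.02] rz -0.99
[0.28 0.15 0.02] rz -0.99
[0.27 0.16 0.02] rz -0.99
[0.25 0.18 0.02] rz -0.99
[0.24 0.2  0.02] rz -0.99
[0.23 0.22 0.02] rz -0.99
[0.21 0.23 0.02] rz -0.99
[0.2  0.24 0.02] rz -0.99
[0.18 0.26 0.02] rz -0.99
[0.16 0.27 0.02] rz -0.99
[0.14 0.28 0.02] rz -0.99
```

View pics/w13.png

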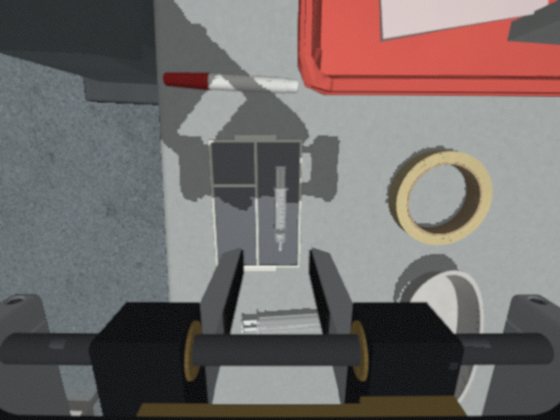

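```bash
python3 - <<'E'
from h import *
plan([.50,-.45,.27],3.05,20)
a=cv2.imread('pics/w13.png'); cv2.imwrite('pics/w13z.png',cv2.resize(a[125:285,190:320],None,fx=4.5,fy=4.5,interpolation=cv2.INTER_CUBIC))
c=load('top0')
a=cv2.imread('pics/top0.png'); cv2.imwrite('pics/t0c.png',cv2.resize(a[160:230,400:470],None,fx=8,fy=8,interpolation=cv2.INTER_CUBIC))
E
```

```text
[-0.15  0.01 -0.01] rz -1.02
[-0.15  0.   -0.01] rz -1.02
[-0.15 -0.01 -0.01] rz -1.02
[-0.15 -0.02 -0.01] rz -1.02
[-0.15 -0.03 -0.01] rz -1.02
[-0.14 -0.04 -0.01] rz -1.02
[-0.14 -0.05 -0.01] rz -1.02
[-0.14 -0.06 -0.01] rz -1.02
[-0.13 -0.07 -0.01] rz -1.02
[-0.13 -0.08 -0.01] rz -1.02
[-0.12 -0.09 -0.01] rz -1.02
[-0.11 -0.1  -0.01] rz -1.02
[-0.11 -0.1  -0.01] rz -1.02
[-0.1  -0.11 -0.01] rz -1.02
[-0.09 -0.12 -0.01] rz -1.02
[-0.08 -0.12 -0.01] rz -1.02
[-0.07 -0.13 -0.01] rz -1.02
[-0.06 -0.14 -0.01] rz -1.02
[-0.05 -0.14 -0.01] rz -1.02
[-0.04 -0.14 -0.01] rz -1.02
```

View pics/w13z.png

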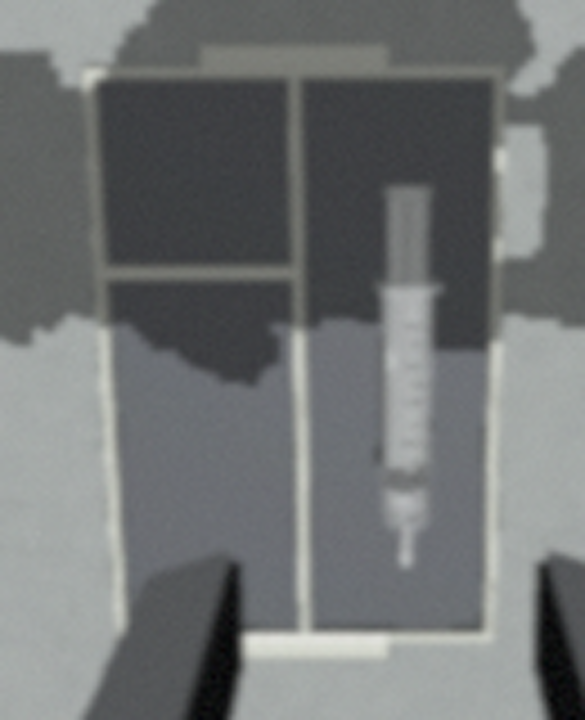

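View pics/t0c.png

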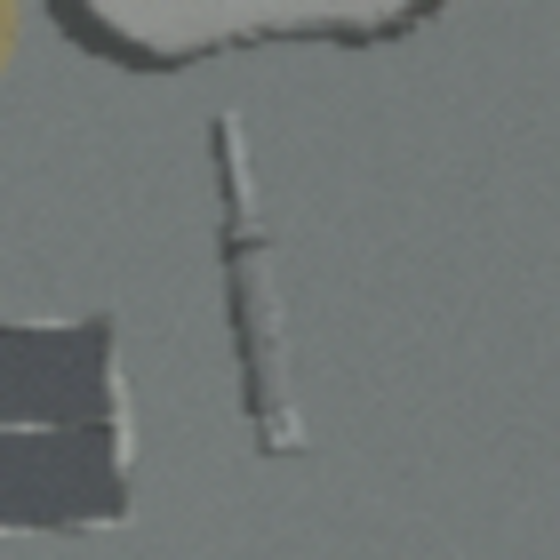

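```bash
python3 -m pendant '[{"tx":-0.15,"ty":0,"tz":0,"rx":0,"ry":0,"rz":-1,"grip":-0.2},{"tx":-0.15,"ty":0,"tz":0,"rx":0,"ry":0,"rz":-1,"grip":-0.2},{"tx":-0.15,"ty":-0.01,"tz":0,"rx":0,"ry":0,"rz":-1,"grip":-0.2},{"tx":-0.15,"ty":-0.02,"tz":0,"rx":0,"ry":0,"rz":-1,"grip":-0.2},{"tx":-0.15,"ty":-0.03,"tz":0,"rx":0,"ry":0,"rz":-1,"grip":-0.2},{"tx":-0.14,"ty":-0.04,"tz":0,"rx":0,"ry":0,"rz":-1,"grip":-0.2},{"tx":-0.14,"ty":-0.05,"tz":0,"rx":0,"ry":0,"rz":-1,"grip":-0.2},{"tx":-0.14,"ty":-0.06,"tz":0,"rx":0,"ry":0,"rz":-1,"grip":-0.2}]'
python3 -m pendant '[{"tx":-0.13,"ty":-0.07,"tz":0,"rx":0,"ry":0,"rz":-1,"grip":-0.2},{"tx":-0.13,"ty":-0.08,"tz":0,"rx":0,"ry":0,"rz":-1,"grip":-0.2},{"tx":-0.12,"ty":-0.09,"tz":0,"rx":0,"ry":0,"rz":-1,"grip":-0.2},{"tx":-0.11,"ty":-0.1,"tz":0,"rx":0,"ry":0,"rz":-1,"grip":-0.2},{"tx":-0.11,"ty":-0.1,"tz":0,"rx":0,"ry":0,"rz":-1,"grip":-0.2},{"tx":-0.1,"ty":-0.11,"tz":0,"rx":0,"ry":0,"rz":-1,"grip":-0.2},{"tx":-0.09,"ty":-0.12,"tz":0,"rx":0,"ry":0,"rz":-1,"grip":-0.2},{"tx":-0.08,"ty":-0.12,"tz":0,"rx":0,"ry":0,"rz":-1,"grip":-0.2}]'
python3 -m pendant '[{"tx":-0.07,"ty":-0.13,"tz":0,"rx":0,"ry":0,"rz":-1,"grip":-0.2},{"tx":-0.06,"ty":-0.14,"tz":0,"rx":0,"ry":0,"rz":-1,"grip":-0.2},{"tx":-0.05,"ty":-0.14,"tz":0,"rx":0,"ry":0,"rz":-1,"grip":-0.2},{"tx":-0.04,"ty":-0.14,"tz":0,"rx":0,"ry":0,"rz":-1,"grip":-0.2}]'
python3 - <<'E'
from h import *
c=snap('wrist','w14'); rel([.52,-.47,.25]);tilt()
E
```

```text
time_s: 14.63
ee_pos: [0.4916, -0.381, 0.2767]
eef_rot: [3.135, 0.023, 2.205]
force: [-0.1, 0.4, -1.0]
grip_width: 0.0563
time_s: 15.3
ee_pos: [0.4987, -0.4302, 0.2823]
eef_rot: [-3.133, 0.028, 2.793]
force: [-1.2, 0.3, 1.0]
grip_width: 0.0563
time_s: 15.63
ee_pos: [0.502, -0.4548, 0.2851]
eef_rot: [-3.124, 0.025, 3.087]
force: [-0.6, -0.9, 0.1]
grip_width: 0.0563
t= 15.6833 pos [ 0.5019 -0.4556  0.2851] rot [-3.123  0.025  3.092] grip 0.0563 F [ 0.7 -1.3  0.1]
tool shift mm [-17.9 -12.8  35.8] units [-0.45 -0.32  0.89]
turn deg [-1.04  1.45 -0.01] units [-0.26  0.36 -0.  ]
```

View pics/w14.png

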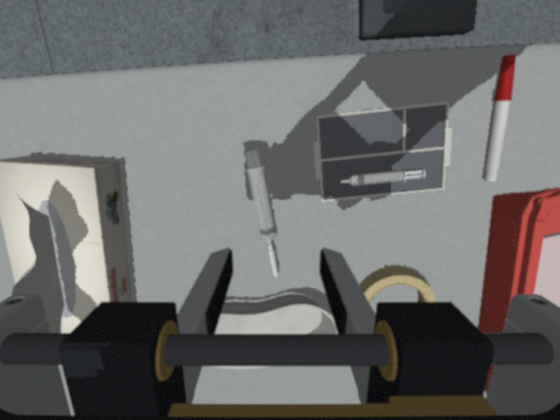

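```bash
python3 - <<'E'
from h import *
a=cv2.imread('pics/w14.png'); cv2.imwrite('pics/w14z.png',cv2.resize(a[130:290,200:320],None,fx=4.5,fy=4.5,interpolation=cv2.INTER_CUBIC))
E
```

```text
(no output)
```

View pics/w14z.png

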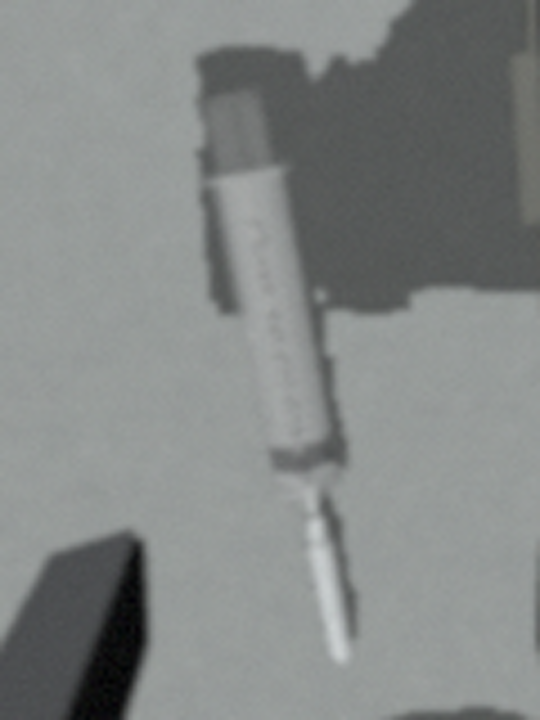

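```bash
python3 - <<'E'
from h import *
c=load('w14'); g=lambda u,v:(200+u/4.5,130+v/4.5)
A=pix2w(c,*g(236,92),.0105);B=pix2w(c,*g(342,660),.0105);F=pix2w(c,*g(249,172),.0105);E=pix2w(c,*g(303,455),.0105)
m=(A+B)/2; d=(A-B)/np.linalg.norm(A-B); print(np.linalg.norm(A-B),A.round(4),B.round(4),m.round(4),'F',(F-m)@d,'E',(E-m)@d, 'yawx',np.arctan2(d[1],d[0]))
p=m+d*.015; print('grip',p.round(4)); y=np.arctan2(d[1],d[0]); plan([p[0],p[1],.19],y,4); tilt()
E
```

```text
0.16578336942843935 [ 0.4482 -0.4841  0.0105] [ 0.613  -0.4658  0.0105] [ 0.5306 -0.475   0.0105] F 0.06212104772499817 E -0.01789714790568843 yawx -3.031077398702201
grip [ 0.5157 -0.4766  0.0105]
[-0.09 -0.13  0.59] rz -0.57
[-0.09 -0.13  0.59] rz -0.57
[-0.08 -0.13  0.59] rz -0.57
[-0.08 -0.14  0.59] rz -0.57
turn deg [-1.04  1.45 -0.01] units [-0.26  0.36 -0.  ]
```

```bash
python3 -m pendant '[{"tx":-0.09,"ty":-0.13,"tz":0.59,"rx":-0.13,"ry":0.2,"rz":-0.45,"grip":-0.1},{"tx":-0.09,"ty":-0.13,"tz":0.59,"rx":-0.13,"ry":0.16,"rz":-0.5,"grip":-0.1},{"tx":-0.08,"ty":-0.13,"tz":0.59,"rx":0,"ry":0,"rz":-0.5,"grip":-0.1},{"tx":-0.08,"ty":-0.14,"tz":0.59,"rx":0,"ry":0,"rz":-0.5,"grip":-0.1}]'
python3 - <<'E'
from h import *
c=snap('wrist','w15'); rel([.5157,-.4766,.102]);tilt(3.23); print(ctrl.get_obs()['qpos'][5])
E
```

```text
time_s: 16.02
ee_pos: [0.5178, -0.479, 0.1968]
eef_rot: [-3.132, 0.007, -3.057]
force: [0.3, -0.5, -0.9]
grip_width: 0.0519
t= 16.0667 pos [ 0.5172 -0.4788  0.1911] rot [-3.137e+00  3.000e-03 -3.055e+00] grip 0.0519 F [-0.3 -0.8 -3.7]
tool shift mm [ 1.5  2.8 89. ] units [0.04 0.07 2.23]
turn deg [-0.27  0.15 -0.1 ] units [-0.07  0.04 -0.02]
-2.455852846180067
```

View pics/w15.png

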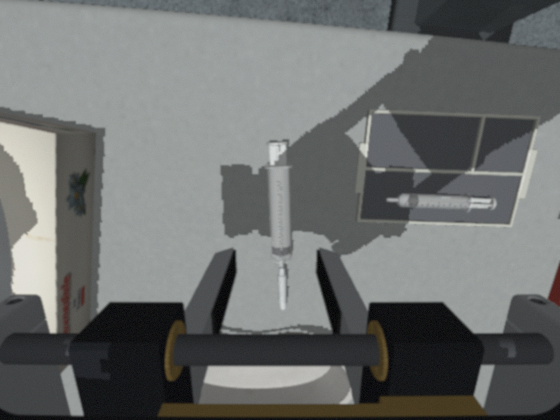

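```bash
python3 - <<'E'
from h import *
c=load('w15')
A=pix2w(c,278,141,.0105);B=pix2w(c,283,307,.0105);m=(A+B)/2; d=(A-B)/np.linalg.norm(A-B); print(np.linalg.norm(A-B),m.round(4),np.arctan2(d[1],d[0])); p=m+.015*d; rel([p[0],p[1],.102])
E
python3 -m pendant '[{"tx":0.03,"ty":0.07,"tz":0.5,"rx":-0.05,"ry":0.02,"rz":0,"grip":0.1},{"tx":0,"ty":0,"tz":0.6,"rx":0,"ry":0,"rz":0,"grip":0.1},{"tx":0,"ty":0,"tz":0.5,"rx":0,"ry":0,"rz":0,"grip":0.1},{"tx":0,"ty":0,"tz":0.2,"rx":0,"ry":0,"rz":0,"grip":0.1}]'
python3 - <<'E'
from h import *
rel([.5157,-.4766,.102]);tilt()
E
```

```text
0.16469252652710087 [ 0.5286 -0.4757  0.0105] -3.0241443619161266
t= 16.0667 pos [ 0.5172 -0.4788  0.1911] rot [-3.137e+00  3.000e-03 -3.055e+00] grip 0.0519 F [-0.3 -0.8 -3.7]
tool shift mm [ 3.6  2.1 89. ] units [0.09 0.05 2.23]
time_s: 16.4
ee_pos: [0.516, -0.4759, 0.1195]
eef_rot: [-3.139, 0.002, -3.064]
force: [-0.2, -0.2, 1.1]
grip_width: 0.0424
t= 16.4 pos [ 0.516  -0.4759  0.1195] rot [-3.139e+00  2.000e-03 -3.064e+00] grip 0.0424 F [-0.2 -0.2  1.1]
tool shift mm [ 0.4 -0.7 17.5] units [ 0.01 -0.02  0.44]
turn deg [-0.13  0.13 -0.  ] units [-0.03  0.03 -0.  ]
```

```bash
python3 -m pendant '[{"tx":0.02,"ty":0,"tz":0.35,"rx":0,"ry":0,"rz":0,"grip":0.1},{"tx":0,"ty":0,"tz":0.03,"rx":0,"ry":0,"rz":0,"grip":0.1}]'
```

```text
time_s: 16.57
ee_pos: [0.5151, -0.4755, 0.1036]
eef_rot: [-3.14, 0.002, -3.066]
force: [0.1, 0.3, -0.6]
grip_width: 0.0421
```

```bash
python3 -m pendant '[{"tx":0,"ty":0,"tz":0.05,"rx":0,"ry":0,"rz":0,"grip":0.9},{"tx":0,"ty":0,"tz":0,"rx":0,"ry":0,"rz":0,"grip":0.9},{"tx":0,"ty":0,"tz":0,"rx":0,"ry":0,"rz":0,"grip":0.9}]' 15; python3 -m pendant '[{"tx":0,"ty":0,"tz":0,"rx":0,"ry":0,"rz":0,"grip":0.9},{"tx":0,"ty":0,"tz":0,"rx":0,"ry":0,"rz":0,"grip":0.9}]'
```

```text
time_s: 16.82
ee_pos: [0.5157, -0.4761, 0.1041]
eef_rot: [-3.138, 0.004, -3.068]
force: [0.3, -0.1, 0.2]
grip_width: 0.0258
time_s: 16.98
ee_pos: [0.5161, -0.4765, 0.106]
eef_rot: [-3.136, 0.005, -3.068]
force: [-0.1, 0.4, 0.9]
grip_width: 0.0194
```

```bash
python3 -m pendant '[{"tx":0,"ty":0,"tz":0,"rx":0,"ry":0,"rz":0,"grip":0.45},{"tx":0,"ty":0,"tz":0.1,"rx":0,"ry":0,"rz":0,"grip":0.45},{"tx":0,"ty":0,"tz":0.03,"rx":0,"ry":0,"rz":0,"grip":0.5}]' ; python3 -m pendant '[{"tx":0,"ty":0,"tz":0.01,"rx":0,"ry":0,"rz":0,"grip":0.9}]'
```

```text
time_s: 17.23
ee_pos: [0.5165, -0.4769, 0.1022]
eef_rot: [-3.134, 0.007, -3.068]
force: [0.5, -1.0, 0.5]
grip_width: 0.0238
time_s: 17.32
ee_pos: [0.5165, -0.4769, 0.1016]
eef_rot: [-3.134, 0.007, -3.068]
force: [-0.4, -0.1, 2.3]
grip_width: 0.0198
```

```bash
python3 -m pendant '[{"tx":0,"ty":0,"tz":0,"rx":0,"ry":0,"rz":0,"grip":0.9},{"tx":0,"ty":0,"tz":0,"rx":0,"ry":0,"rz":0,"grip":0.9}]' ; python3 -m pendant '[{"tx":0,"ty":0,"tz":-0.3,"rx":-0.05,"ry":0.05,"rz":0,"grip":0.9},{"tx":0,"ty":0,"tz":-0.7,"rx":-0.05,"ry":0.05,"rz":0,"grip":0.9},{"tx":0,"ty":0,"tz":-1,"rx":0,"ry":0,"rz":0,"grip":0.9},{"tx":0,"ty":0,"tz":-1,"rx":0,"ry":0,"rz":0,"grip":0.9},{"tx":0,"ty":0,"tz":-1,"rx":0,"ry":0,"rz":0,"grip":0.9},{"tx":0,"ty":0,"tz":-0.4,"rx":0,"ry":0,"rz":0,"grip":0.9}]'
python3 - <<'E'
from h import *
c=snap('wrist','w16'); s=[.4626,.3345,1.4255]; t=tray_pt(s,.009,-.0305); print(t); plan([.47,t[1],.28],s[2],28);tilt()
E
```

```text
time_s: 17.48
ee_pos: [0.5165, -0.477, 0.1017]
eef_rot: [-3.134, 0.007, -3.068]
force: [0.5, 0.3, 0.6]
grip_width: 0.0195
time_s: 17.98
ee_pos: [0.5152, -0.4755, 0.2771]
eef_rot: [3.131, -0.009, -3.068]
force: [-0.3, 0.7, 0.9]
grip_width: 0.0191
[0.49408169 0.33898921]
[-0.01  0.73 -0.  ] rz 0.92
[ 0.03  0.73 -0.  ] rz 0.92
[ 0.08  0.72 -0.  ] rz 0.92
[ 0.13  0.72 -0.  ] rz 0.92
[ 0.17  0.71 -0.  ] rz 0.92
[ 0.22  0.7  -0.  ] rz 0.92
[ 0.26  0.68 -0.  ] rz 0.92
[ 0.3   0.66 -0.  ] rz 0.92
[ 0.35  0.64 -0.  ] rz 0.92
[ 0.39  0.62 -0.  ] rz 0.92
[ 0.42  0.59 -0.  ] rz 0.92
[ 0.46  0.56 -0.  ] rz 0.92
[ 0.5   0.53 -0.  ] rz 0.92
[ 0.53  0.5  -0.  ] rz 0.92
[ 0.56  0.47 -0.  ] rz 0.92
[ 0.59  0.43 -0.  ] rz 0.92
[ 0.62  0.39 -0.  ] rz 0.92
[ 0.64  0.35 -0.  ] rz 0.92
[ 0.66  0.31 -0.  ] rz 0.92
[ 0.68  0.27 -0.  ] rz 0.92
[ 0.69  0.22 -0.  ] rz 0.92
[ 0.71  0.18 -0.  ] rz 0.92
[ 0.72  0.13 -0.  ] rz 0.92
[ 0.72  0.09 -0.  ] rz 0.92
[ 0.73  0.04 -0.  ] rz 0.92
[ 0.73 -0.01 -0.  ] rz 0.92
[ 0.73 -0.05 -0.  ] rz 0.92
[ 0.72 -0.1  -0.  ] rz 0.92
turn deg [ 0.48 -0.45 -0.  ] units [ 0.12 -0.11 -0.  ]
```

View pics/w16.png

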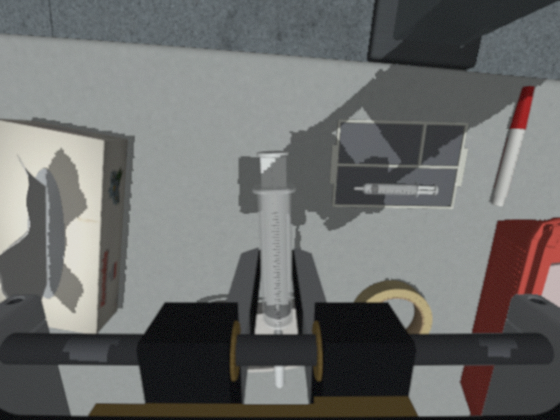

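```bash
python3 -m pendant '[{"tx":0,"ty":0.73,"tz":0,"rx":0.1,"ry":-0.1,"rz":0.95,"grip":0.9},{"tx":0.03,"ty":0.73,"tz":0,"rx":0,"ry":0,"rz":0.95,"grip":0.9},{"tx":0.08,"ty":0.72,"tz":0,"rx":0,"ry":0,"rz":0.95,"grip":0.9},{"tx":0.13,"ty":0.72,"tz":0,"rx":0,"ry":0,"rz":0.95,"grip":0.9},{"tx":0.17,"ty":0.71,"tz":0,"rx":0,"ry":0,"rz":0.95,"grip":0.9},{"tx":0.22,"ty":0.7,"tz":0,"rx":0,"ry":0,"rz":0.95,"grip":0.9},{"tx":0.26,"ty":0.68,"tz":0,"rx":0,"ry":0,"rz":0.95,"grip":0.9},{"tx":0.3,"ty":0.66,"tz":0,"rx":0,"ry":0,"rz":0.95,"grip":0.9}]'
python3 -m pendant '[{"tx":0.35,"ty":0.64,"tz":0,"rx":0,"ry":0,"rz":0.95,"grip":0.9},{"tx":0.39,"ty":0.62,"tz":0,"rx":0,"ry":0,"rz":0.95,"grip":0.9},{"tx":0.42,"ty":0.59,"tz":0,"rx":0,"ry":0,"rz":0.95,"grip":0.9},{"tx":0.46,"ty":0.56,"tz":0,"rx":0,"ry":0,"rz":0.95,"grip":0.9},{"tx":0.5,"ty":0.53,"tz":0,"rx":0,"ry":0,"rz":0.95,"grip":0.9},{"tx":0.53,"ty":0.5,"tz":0,"rx":0,"ry":0,"rz":0.95,"grip":0.9},{"tx":0.56,"ty":0.47,"tz":0,"rx":0,"ry":0,"rz":0.95,"grip":0.9}]'
python3 - <<'E'
from h import *
plan([.47,.339,.28],1.4255,13);tilt()
E
```

```text
time_s: 18.7
ee_pos: [0.503, -0.2375, 0.2763]
eef_rot: [-3.141, -0.001, 2.655]
force: [-0.2, 0.4, -0.2]
grip_width: 0.0195
time_s: 19.28
ee_pos: [0.5019, -0.0233, 0.2743]
eef_rot: [-3.139, -0.003, 2.166]
force: [-0.3, 0.7, -0.1]
grip_width: 0.0191
[ 0.61  0.34 -0.01] rz 0.82
[ 0.63  0.3  -0.01] rz 0.82
[ 0.65  0.27 -0.01] rz 0.82
[ 0.66  0.23 -0.01] rz 0.82
[ 0.67  0.19 -0.01] rz 0.82
[ 0.68  0.15 -0.01] rz 0.82
[ 0.69  0.12 -0.01] rz 0.82
[ 0.7   0.08 -0.01] rz 0.82
[ 0.7   0.04 -0.01] rz 0.82
[ 0.7  -0.   -0.01] rz 0.82
[ 0.7  -0.04 -0.01] rz 0.82
[ 0.69 -0.08 -0.01] rz 0.82
[ 0.69 -0.12 -0.01] rz 0.82
turn deg [-0.13 -0.17  0.  ] units [-0.03 -0.04  0.  ]
```

```bash
python3 -m pendant '[{"tx":0.61,"ty":0.34,"tz":0,"rx":0,"ry":0,"rz":0.82,"grip":0.9},{"tx":0.63,"ty":0.3,"tz":0,"rx":0,"ry":0,"rz":0.82,"grip":0.9},{"tx":0.65,"ty":0.27,"tz":0,"rx":0,"ry":0,"rz":0.82,"grip":0.9},{"tx":0.66,"ty":0.23,"tz":0,"rx":0,"ry":0,"rz":0.82,"grip":0.9},{"tx":0.67,"ty":0.19,"tz":0,"rx":0,"ry":0,"rz":0.82,"grip":0.9},{"tx":0.68,"ty":0.15,"tz":0,"rx":0,"ry":0,"rz":0.82,"grip":0.9},{"tx":0.69,"ty":0.12,"tz":0,"rx":0,"ry":0,"rz":0.82,"grip":0.9}]'
python3 -m pendant '[{"tx":0.7,"ty":0.08,"tz":0,"rx":0,"ry":0,"rz":0.82,"grip":0.9},{"tx":0.7,"ty":0.04,"tz":0,"rx":0,"ry":0,"rz":0.82,"grip":0.9},{"tx":0.7,"ty":0,"tz":0,"rx":0,"ry":0,"rz":0.82,"grip":0.9},{"tx":0.7,"ty":-0.04,"tz":0,"rx":0,"ry":0,"rz":0.82,"grip":0.9},{"tx":0.69,"ty":-0.08,"tz":0,"rx":0,"ry":0,"rz":0.82,"grip":0.9}]'
python3 - <<'E'
from h import *
c=snap('wrist','w17'); rel([.494,.339,.28]);tilt(1.4255)
E
```

```text
time_s: 19.87
ee_pos: [0.4836, 0.1819, 0.2726]
eef_rot: [-3.136, -0.002, 1.743]
force: [1.0, -0.0, -0.2]
grip_width: 0.0199
time_s: 20.28
ee_pos: [0.4738, 0.3289, 0.2711]
eef_rot: [-3.134, 0.001, 1.442]
force: [0.7, -0.9, -0.5]
grip_width: 0.0193
t= 20.3333 pos [0.4731 0.3328 0.2709] rot [-3.134 -0.     1.44 ] grip 0.0195 F [-1.5  3.4 -0.4]
tool shift mm [ 8.9 19.8 -9.3] units [ 0.22  0.5  -0.23]
turn deg [-0.42 -0.02  0.82] units [-0.11 -0.    0.21]
```

View pics/w17.png

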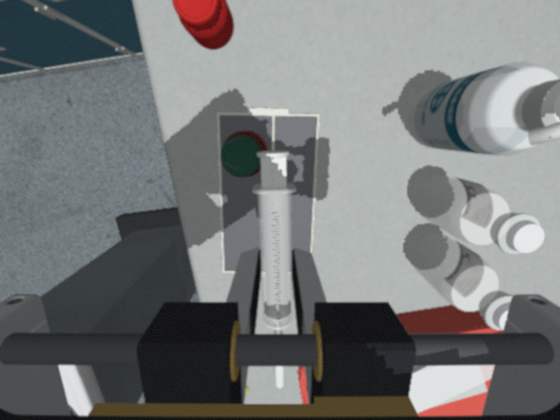

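```bash
python3 - <<'E'
from h import *
c=load('w17')
print('foot edges',pix2w(c,408,193,0),pix2w(c,404,250,0))
a=cv2.imread('pics/w17.png'); cv2.imwrite('pics/w17z.png',cv2.resize(a[95:285,200:340],None,fx=4,fy=4,interpolation=cv2.INTER_CUBIC))
E
```

```text
foot edges [0.63001987 0.31828239 0.        ] [0.6244846  0.24516899 0.        ]
```

View pics/w17z.png

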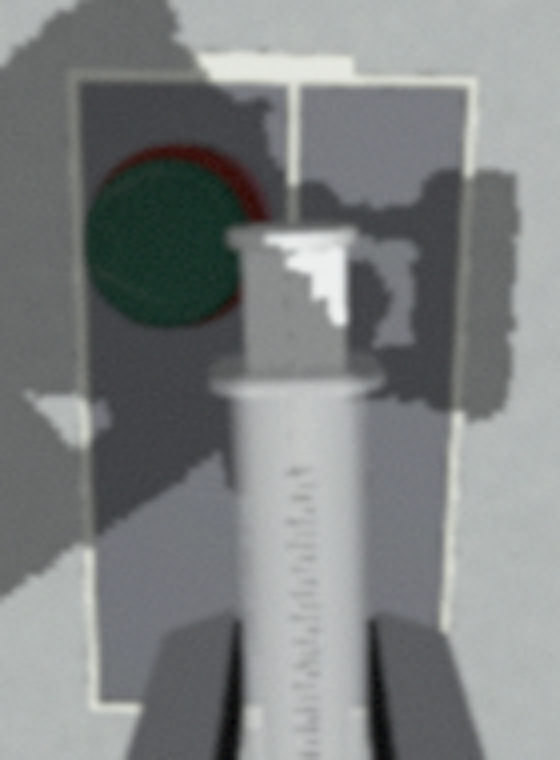

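```bash
python3 - <<'E'
from h import *
c=load('w17'); g=lambda u,v:(200+u/4,95+v/4)
s,r=fit_feat(c,[((.0965,.0565),g(70,72)),((.0965,-.0565),g(476,79)),((-.0965,.0565),g(92,710)),((None,-.0565),g(450,600)),((None,-.006),g(294,95)),((None,-.006),g(294,200))],[.4626,.3345,1.42])
print(s,r.round(4)); t=tray_pt(s,.009,-.0305); print(t)
print('bottle',loc(s,pix2w(c,*g(165,243),.076)))
A=pix2w(c,*g(292,230),.0105+.169-.01);print('syr',loc(s,A),loc(s,pix2w(c,*g(297,375),.169)),loc(s,pix2w(c,*g(305,700),.169)), loc(s,ctrl.get_obs()['ee_pos']))
plan([t[0],t[1],.15],s[2],4)
E
```

```text
[0.46268596 0.33293981 1.42634937] [-0.0004 -0.0009 -0.0005  0.001   0.0009 -0.0008  0.0006  0.0002 -0.0002]
[0.49416383 0.33745576]
bottle [0.05595784 0.02205289]
syr [ 0.06564284 -0.00813068] [ 0.043532   -0.00919819] [-0.01179196 -0.01135138] [ 0.00131436 -0.01035321]
[0.05 0.13 0.76] rz 0.05
[0.05 0.13 0.76] rz 0.05
[0.05 0.13 0.76] rz 0.05
[0.05 0.13 0.76] rz 0.05
```

```bash
python3 -m pendant '[{"tx":0.07,"ty":0.13,"tz":0.76,"rx":-0.06,"ry":0,"rz":0.2,"grip":0.9},{"tx":0.07,"ty":0.13,"tz":0.76,"rx":0,"ry":0,"rz":0.2,"grip":0.9},{"tx":0.07,"ty":0.13,"tz":0.76,"rx":0,"ry":0,"rz":0.1,"grip":0.9},{"tx":0.05,"ty":0.13,"tz":0.6,"rx":0,"ry":0,"rz":0,"grip":0.9},{"tx":0,"ty":0,"tz":0,"rx":0,"ry":0,"rz":0,"grip":0.9}]'
python3 - <<'E'
from h import *
s=[.4627,.333,1.4263]
c=snap('wrist','w18'); t=tray_pt(s,.014,-.030); print(t);rel([*t,.106]);tilt(1.40)
E
```

```text
time_s: 20.75
ee_pos: [0.4942, 0.344, 0.151]
eef_rot: [-3.14, -0.002, 1.407]
force: [-0.9, -1.0, -0.4]
grip_width: 0.0194
[0.49440327 0.34253428]
t= 20.8 pos [0.4943 0.3443 0.1532] rot [ 3.142e+00 -3.000e-03  1.407e+00] grip 0.0195 F [-0.4 -0.2 -0.5]
tool shift mm [-1.9  0.4 47.2] units [-0.05  0.01  1.18]
turn deg [ 0.   -0.2   0.43] units [ 0.   -0.05  0.11]
```

View pics/w18.png

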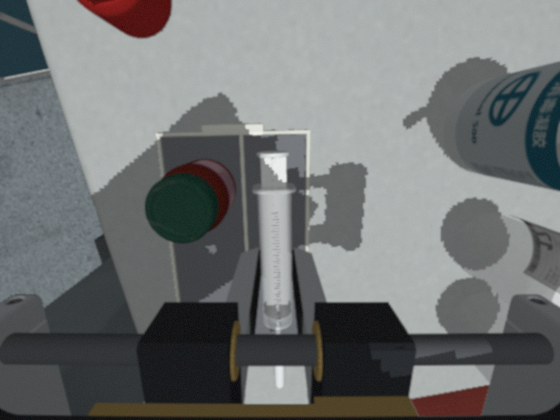

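```bash
python3 -m pendant '[{"tx":-0.04,"ty":0,"tz":0.5,"rx":0,"ry":0,"rz":0,"grip":0.9},{"tx":0,"ty":0,"tz":0.4,"rx":0,"ry":0,"rz":0,"grip":0.9},{"tx":0,"ty":0,"tz":0.1,"rx":0,"ry":0,"rz":0,"grip":0.9}]'
python3 - <<'E'
from h import *
s=[.4627,.333,1.4263]
t=tray_pt(s,.014,-.030);rel([*t,.106]);tilt(1.40)
E
```

```text
time_s: 21.05
ee_pos: [0.4953, 0.3435, 0.1176]
eef_rot: [3.137, -0.008, 1.408]
force: [-0.9, 0.2, -1.4]
grip_width: 0.0195
t= 21.05 pos [0.4953 0.3435 0.1176] rot [ 3.137 -0.008  1.408] grip 0.0195 F [-0.9  0.2 -1.4]
tool shift mm [-1.2 -0.8 11.6] units [-0.03 -0.02  0.29]
turn deg [ 0.28 -0.44  0.44] units [ 0.07 -0.11  0.11]
```

```bash
python3 -m pendant '[{"tx":-0.03,"ty":-0.02,"tz":0.2,"rx":0.05,"ry":-0.1,"rz":0,"grip":0.9},{"tx":0,"ty":0,"tz":0.03,"rx":0,"ry":0,"rz":0,"grip":0.9}]';python3 -m pendant '[{"tx":0,"ty":0,"tz":0.04,"rx":0,"ry":0,"rz":0,"grip":0.9}]'
```

```text
time_s: 21.22
ee_pos: [0.4946, 0.3426, 0.1104]
eef_rot: [3.139, -0.001, 1.408]
force: [-0.1, 0.9, -0.8]
grip_width: 0.0193
time_s: 21.3
ee_pos: [0.495, 0.3429, 0.1101]
eef_rot: [3.138, -0.002, 1.408]
force: [-0.1, -0.2, -0.4]
grip_width: 0.0197
```

```bash
python3 -m pendant '[{"tx":0,"ty":0,"tz":0.08,"rx":0,"ry":0,"rz":0,"grip":0.9}]';python3 -m pendant '[{"tx":0,"ty":0,"tz":0.05,"rx":0,"ry":0,"rz":0,"grip":0.9}]'
```

```text
time_s: 21.38
ee_pos: [0.4953, 0.3431, 0.108]
eef_rot: [3.136, -0.004, 1.408]
force: [-0.3, -0.9, -0.9]
grip_width: 0.0196
time_s: 21.47
ee_pos: [0.4955, 0.3433, 0.1065]
eef_rot: [3.135, -0.004, 1.408]
force: [0.5, -0.7, -0.2]
grip_width: 0.0197
```

```bash
python3 -m pendant '[{"tx":0,"ty":0,"tz":0,"rx":0,"ry":0,"rz":0,"grip":0.4},{"tx":0,"ty":0,"tz":0,"rx":0,"ry":0,"rz":0,"grip":0.4},{"tx":0,"ty":0,"tz":-0.2,"rx":0,"ry":0,"rz":0,"grip":0.4},{"tx":0,"ty":0,"tz":-0.6,"rx":0,"ry":0,"rz":0,"grip":0.3},{"tx":0,"ty":0,"tz":-1,"rx":0,"ry":0,"rz":0,"grip":0.3},{"tx":0,"ty":0,"tz":-1,"rx":0,"ry":0,"rz":0,"grip":0.1},{"tx":0,"ty":0,"tz":-1,"rx":0,"ry":0,"rz":0,"grip":0.1},{"tx":0,"ty":0,"tz":-0.7,"rx":0,"ry":0,"rz":0,"grip":0.1}]'
python3 - <<'E'
from h import *
c=snap('wrist','w19');tilt();plan([.415,0.0,.27],3.12,25)
E
```

```text
time_s: 22.13
ee_pos: [0.4925, 0.3416, 0.2907]
eef_rot: [-3.139, 0.003, 1.408]
force: [0.5, 0.8, 0.9]
grip_width: 0.0425
turn deg [ 0.19 -0.11 -0.  ] units [ 0.05 -0.03 -0.  ]
[-0.35 -0.02  0.03] rz -0.98
[-0.35 -0.05  0.03] rz -0.98
[-0.34 -0.07  0.03] rz -0.98
[-0.34 -0.09  0.03] rz -0.98
[-0.33 -0.12  0.03] rz -0.98
[-0.32 -0.14  0.03] rz -0.98
[-0.31 -0.16  0.03] rz -0.98
[-0.3  -0.18  0.03] rz -0.98
[-0.29 -0.2   0.03] rz -0.98
[-0.27 -0.22  0.03] rz -0.98
[-0.26 -0.24  0.03] rz -0.98
[-0.24 -0.26  0.03] rz -0.98
[-0.22 -0.27  0.03] rz -0.98
[-0.2  -0.29  0.03] rz -0.98
[-0.18 -0.3   0.03] rz -0.98
[-0.16 -0.31  0.03] rz -0.98
[-0.14 -0.32  0.03] rz -0.98
[-0.12 -0.33  0.03] rz -0.98
[-0.1  -0.34  0.03] rz -0.98
[-0.07 -0.34  0.03] rz -0.98
[-0.05 -0.35  0.03] rz -0.98
[-0.02 -0.35  0.03] rz -0.98
[-0.   -0.35  0.03] rz -0.98
[ 0.02 -0.35  0.03] rz -0.98
[ 0.05 -0.35  0.03] rz -0.98
```

View pics/w19.png

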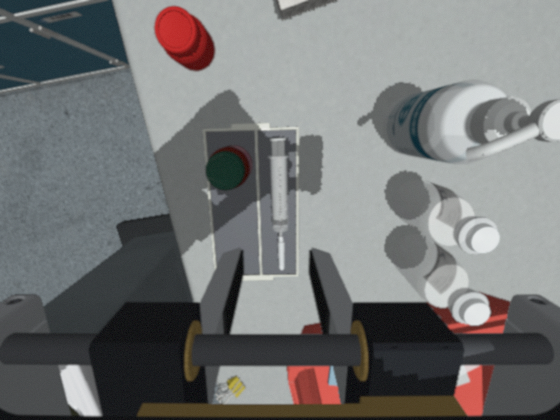

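```bash
python3 - <<'E'
from h import *
a=cv2.imread('pics/w19.png'); cv2.imwrite('pics/w19z.png',cv2.resize(a[110:290,190:320],None,fx=4,fy=4,interpolation=cv2.INTER_CUBIC))
E
```

```text
(no output)
```

View pics/w19z.png

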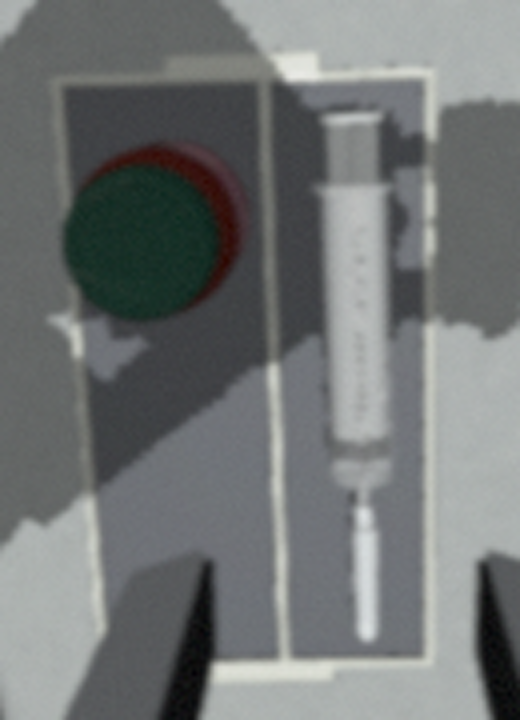

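```bash
python3 -m pendant '[{"tx":-0.35,"ty":-0.02,"tz":0,"rx":0,"ry":0,"rz":-1,"grip":0},{"tx":-0.35,"ty":-0.05,"tz":0,"rx":0,"ry":0,"rz":-1,"grip":0},{"tx":-0.34,"ty":-0.07,"tz":0,"rx":0,"ry":0,"rz":-1,"grip":0},{"tx":-0.34,"ty":-0.09,"tz":0,"rx":0,"ry":0,"rz":-1,"grip":0},{"tx":-0.33,"ty":-0.12,"tz":0,"rx":0,"ry":0,"rz":-1,"grip":0},{"tx":-0.32,"ty":-0.14,"tz":0,"rx":0,"ry":0,"rz":-1,"grip":0},{"tx":-0.31,"ty":-0.16,"tz":0,"rx":0,"ry":0,"rz":-1,"grip":0},{"tx":-0.3,"ty":-0.18,"tz":0,"rx":0,"ry":0,"rz":-1,"grip":0}]'
python3 -m pendant '[{"tx":-0.29,"ty":-0.2,"tz":0,"rx":0,"ry":0,"rz":-1,"grip":0},{"tx":-0.27,"ty":-0.22,"tz":0,"rx":0,"ry":0,"rz":-1,"grip":0},{"tx":-0.26,"ty":-0.24,"tz":0,"rx":0,"ry":0,"rz":-1,"grip":0},{"tx":-0.24,"ty":-0.26,"tz":0,"rx":0,"ry":0,"rz":-1,"grip":0},{"tx":-0.22,"ty":-0.27,"tz":0,"rx":0,"ry":0,"rz":-1,"grip":0},{"tx":-0.2,"ty":-0.29,"tz":0,"rx":0,"ry":0,"rz":-1,"grip":0},{"tx":-0.18,"ty":-0.3,"tz":0,"rx":0,"ry":0,"rz":-1,"grip":0},{"tx":-0.16,"ty":-0.31,"tz":0,"rx":0,"ry":0,"rz":-1,"grip":0}]'
python3 -m pendant '[{"tx":-0.14,"ty":-0.32,"tz":0,"rx":0,"ry":0,"rz":-1,"grip":0},{"tx":-0.12,"ty":-0.33,"tz":0,"rx":0,"ry":0,"rz":-1,"grip":0},{"tx":-0.1,"ty":-0.34,"tz":0,"rx":0,"ry":0,"rz":-1,"grip":0},{"tx":-0.07,"ty":-0.34,"tz":0,"rx":0,"ry":0,"rz":-1,"grip":0},{"tx":-0.05,"ty":-0.35,"tz":0,"rx":0,"ry":0,"rz":-1,"grip":0},{"tx":-0.02,"ty":-0.35,"tz":0,"rx":0,"ry":0,"rz":-1,"grip":0},{"tx":0,"ty":-0.35,"tz":0,"rx":0,"ry":0,"rz":-1,"grip":0}]'
python3 - <<'E'
from h import *
c=snap('wrist','w20');tilt();rel([.43,-.01,.27])
E
```

```text
time_s: 22.85
ee_pos: [0.4677, 0.23, 0.3044]
eef_rot: [3.125, -0.001, 1.993]
force: [0.1, 0.1, -0.0]
grip_width: 0.0468
time_s: 23.52
ee_pos: [0.4453, 0.1138, 0.3071]
eef_rot: [3.123, 0.012, 2.581]
force: [0.2, 0.9, 0.2]
grip_width: 0.047
time_s: 24.1
ee_pos: [0.43, 0.0117, 0.3093]
eef_rot: [3.131, 0.025, 3.095]
force: [-0.1, 0.3, 0.2]
grip_width: 0.047
turn deg [0.57 1.41 0.01] units [0.14 0.35 0.  ]
t= 24.15 pos [0.4298 0.0102 0.3093] rot [3.132 0.025 3.1  ] grip 0.0471 F [ 0.6  0.  -0.9]
tool shift mm [ -0.  -20.5  39.1] units [-0.   -0.51  0.98]
```

View pics/w20.png

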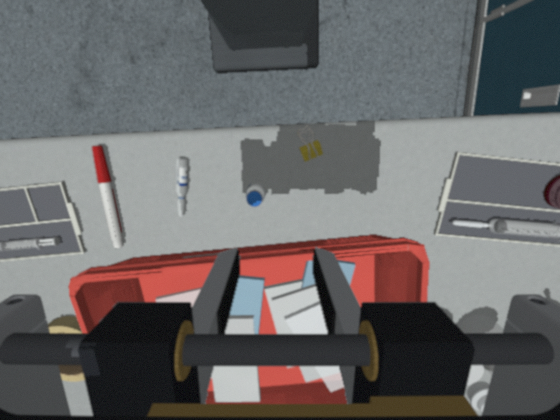

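```bash
python3 - <<'E'
from h import *
c=load('w20'); p=pix2w(c,256,198,.048); print(p); plan([p[0],p[1],.20],3.1,4)
E
python3 -m pendant '[{"tx":0,"ty":-0.12,"tz":0.7,"rx":0.07,"ry":0.2,"rz":0,"grip":0},{"tx":0,"ty":-0.12,"tz":0.7,"rx":0.05,"ry":0.15,"rz":0,"grip":0},{"tx":0,"ty":-0.12,"tz":0.7,"rx":0,"ry":0,"rz":0,"grip":0},{"tx":0,"ty":-0.12,"tz":0.5,"rx":0,"ry":0,"rz":0,"grip":0}]'
python3 - <<'E'
from h import *
c=snap('wrist','w21');tilt();rel([.43,-.01,.107])
E
```

```text
[ 0.42996899 -0.00900704  0.048     ]
[-0.01 -0.12  0.68] rz 0.0
[-0.01 -0.12  0.68] rz 0.0
[-0.01 -0.12  0.68] rz 0.0
[-0.01 -0.12  0.68] rz 0.0
time_s: 24.48
ee_pos: [0.4318, -0.0093, 0.208]
eef_rot: [3.141, 0.012, 3.094]
force: [-0.3, 0.7, -0.2]
grip_width: 0.0473
turn deg [0.06 0.47 0.  ] units [0.01 0.12 0.  ]
t= 24.5333 pos [ 0.4308 -0.0097  0.2051] rot [3.141 0.008 3.094] grip 0.0469 F [-2.3  0.3 -3.4]
tool shift mm [ 1.6 -0.5 98.1] units [ 0.04 -0.01  2.45]
```

View pics/w21.png

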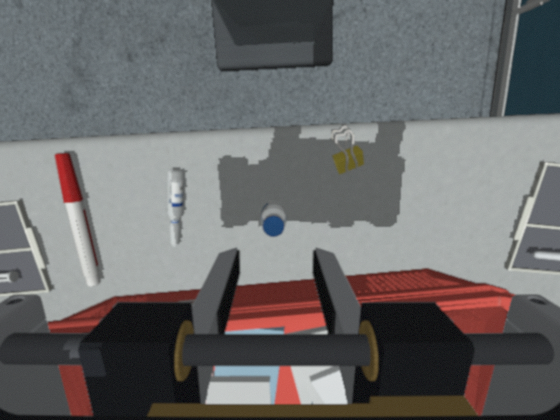

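```bash
python3 - <<'E'
from h import *
c=load('w21'); p=pix2w(c,273.5,226,.048); print(p); rel([p[0],p[1],.107])
E
python3 -m pendant '[{"tx":0.02,"ty":0,"tz":0.5,"rx":0,"ry":0.1,"rz":0,"grip":0},{"tx":0,"ty":0,"tz":0.5,"rx":0,"ry":0,"rz":0,"grip":0},{"tx":0,"ty":0,"tz":0.4,"rx":0,"ry":0,"rz":0,"grip":0},{"tx":0,"ty":0,"tz":0,"rx":0,"ry":0,"rz":0,"grip":0}]'
python3 - <<'E'
from h import *
rel([.43,-.01,.107]);tilt()
E
```

```text
[ 0.43016823 -0.01140756  0.048     ]
t= 24.5333 pos [ 0.4308 -0.0097  0.2051] rot [3.141 0.008 3.094] grip 0.0469 F [-2.3  0.3 -3.4]
tool shift mm [ 1.4 -1.9 98.1] units [ 0.03 -0.05  2.45]
time_s: 24.87
ee_pos: [0.4309, -0.0086, 0.1493]
eef_rot: [3.14, 0.002, 3.088]
force: [-0.1, 0.8, -0.7]
grip_width: 0.0468
t= 24.8667 pos [ 0.4309 -0.0086  0.1493] rot [3.140e+00 2.000e-03 3.088e+00] grip 0.0468 F [-0.1  0.8 -0.7]
tool shift mm [ 0.9 -1.5 42.3] units [ 0.02 -0.04  1.06]
turn deg [0.07 0.12 0.  ] units [0.02 0.03 0.  ]
```

```bash
python3 -m pendant '[{"tx":0.02,"ty":-0.05,"tz":0.5,"rx":0,"ry":0,"rz":0,"grip":0},{"tx":0,"ty":0,"tz":0.4,"rx":0,"ry":0,"rz":0,"grip":0},{"tx":0,"ty":0,"tz":0.15,"rx":0,"ry":0,"rz":0,"grip":0},{"tx":0,"ty":0,"tz":0,"rx":0,"ry":0,"rz":0,"grip":0}]'
python3 - <<'E'
from h import *
rel([.43,-.011,.107]);tilt();c=snap('wrist','w22')
E
```

```text
time_s: 25.2
ee_pos: [0.4327, -0.0096, 0.1112]
eef_rot: [3.141, 0.007, 3.085]
force: [0.1, 0.0, -0.9]
grip_width: 0.0468
t= 25.2 pos [ 0.4327 -0.0096  0.1112] rot [3.141 0.007 3.085] grip 0.0468 F [ 0.1  0.  -0.9]
tool shift mm [ 2.6 -1.5  4.2] units [ 0.07 -0.04  0.11]
turn deg [0.06 0.43 0.  ] units [0.02 0.11 0.  ]
```

View pics/w22.png

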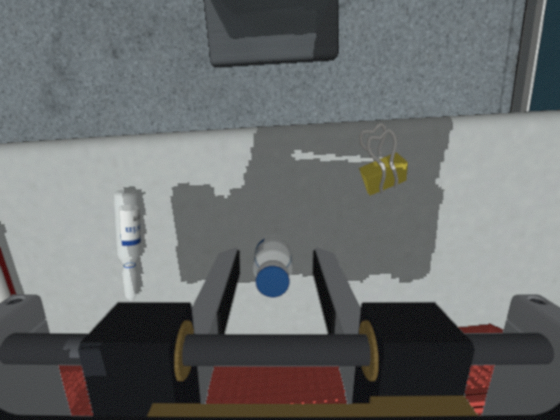

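Vial cap at (273,279), between the open fingers. Correct slightly and close.

```bash
python3 -m pendant '[{"tx":0.05,"ty":-0.05,"tz":0.12,"rx":0,"ry":0.1,"rz":0,"grip":0},{"tx":0.01,"ty":0,"tz":0.02,"rx":0,"ry":0,"rz":0,"grip":0.8},{"tx":0,"ty":0,"tz":0,"rx":0,"ry":0,"rz":0,"grip":0.8},{"tx":0,"ty":0,"tz":0,"rx":0,"ry":0,"rz":0,"grip":0.8},{"tx":0,"ty":0,"tz":0,"rx":0,"ry":0,"rz":0,"grip":0.8}]' 10
python3 - <<'E'
from h import *
rel([.43,-.011,.107]);tilt();c=snap('wrist','w23')
E
```

```text
time_s: 25.67
ee_pos: [0.4319, -0.0116, 0.1097]
eef_rot: [3.141, 0.006, 3.085]
force: [-0.1, 1.0, -0.0]
grip_width: 0.024
t= 25.6667 pos [ 0.4319 -0.0116  0.1097] rot [3.141 0.006 3.085] grip 0.024 F [-0.1  1.  -0. ]
tool shift mm [1.9 0.5 2.7] units [0.05 0.01 0.07]
turn deg [0.04 0.34 0.  ] units [0.01 0.08 0.  ]
```

View pics/w23.png

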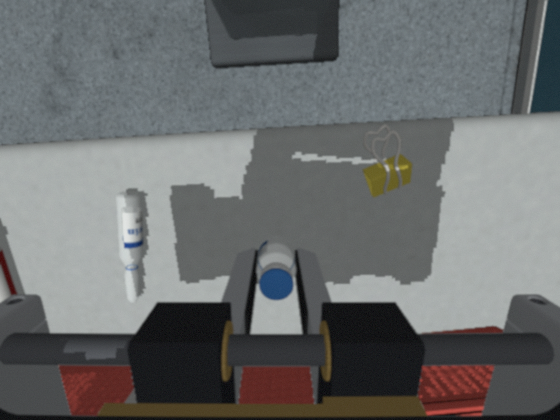

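```bash
python3 -m pendant '[{"tx":0,"ty":0,"tz":-0.3,"rx":0,"ry":0.05,"rz":0,"grip":0.8},{"tx":0,"ty":0,"tz":-0.7,"rx":0,"ry":0.05,"rz":0,"grip":0.8},{"tx":0,"ty":0,"tz":-0.5,"rx":0,"ry":0,"rz":0,"grip":0.8}]'
python3 -m pendant '[{"tx":-0.05,"ty":-0.5,"tz":0,"rx":0,"ry":0,"rz":0,"grip":0.8},{"tx":-0.06,"ty":-0.9,"tz":0,"rx":0,"ry":0,"rz":0,"grip":0.8},{"tx":-0.06,"ty":-0.9,"tz":0,"rx":0,"ry":0,"rz":0,"grip":0.8},{"tx":-0.06,"ty":-0.9,"tz":0,"rx":0,"ry":0,"rz":0,"grip":0.8},{"tx":-0.06,"ty":-0.9,"tz":0,"rx":0,"ry":0,"rz":0,"grip":0.8},{"tx":-0.06,"ty":-0.9,"tz":0,"rx":0,"ry":0,"rz":0,"grip":0.8},{"tx":-0.06,"ty":-0.7,"tz":0,"rx":0,"ry":0,"rz":0,"grip":0.8},{"tx":0,"ty":-0.4,"tz":0,"rx":0,"ry":0,"rz":0,"grip":0.8}]'
python3 - <<'E'
from h import *
rel([.4338,-.2868,.1137]);tilt();c=snap('wrist','w24')
E
```

```text
time_s: 25.97
ee_pos: [0.4301, -0.0115, 0.1685]
eef_rot: [3.14, -0.009, 3.085]
force: [0.1, -0.7, -0.3]
grip_width: 0.0236
time_s: 26.63
ee_pos: [0.4341, -0.2646, 0.175]
eef_rot: [-3.141, 0.001, 3.091]
force: [0.0, 1.2, 0.3]
grip_width: 0.0233
t= 26.6333 pos [ 0.4341 -0.2646  0.175 ] rot [-3.141e+00  1.000e-03  3.091e+00] grip 0.0233 F [0.  1.2 0.3]
tool shift mm [ -0.7 -22.1  61.3] units [-0.02 -0.55  1.53]
turn deg [-0.05  0.08 -0.  ] units [-0.01  0.02 -0.  ]
```

View pics/w24.png

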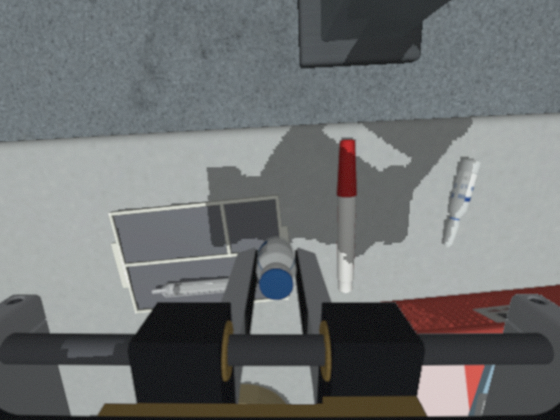

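```bash
python3 - <<'E'
from h import *
a=cv2.imread('pics/w24.png'); cv2.imwrite('pics/w24z.png',cv2.resize(a[185:325,100:300],None,fx=4,fy=4,interpolation=cv2.INTER_CUBIC))
E
```

```text
(no output)
```

View pics/w24z.png

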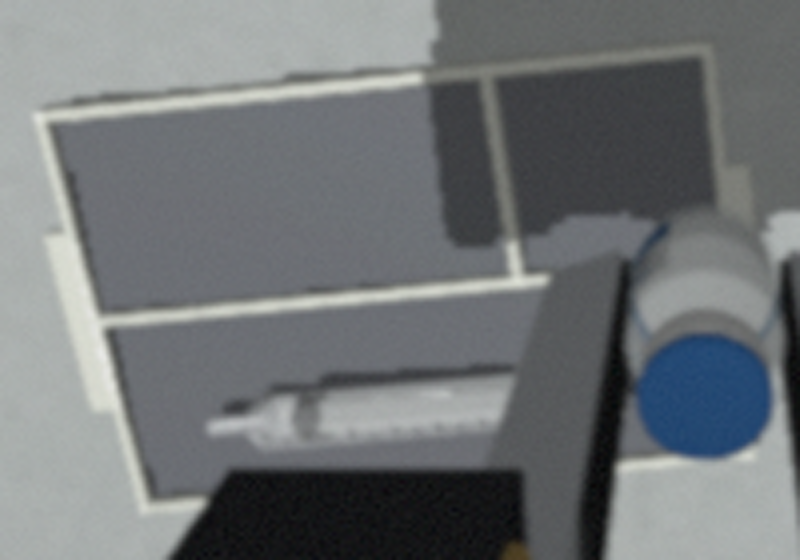

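```bash
python3 - <<'E'
from h import *
c=load('w24'); g=lambda u,v:(100+u/4,185+v/4)
s,r=fit_feat(c,[((-.0745,.0505),g(35,112)),((.0745,.0505),g(713,46)),((-.0745,-.0505),g(142,513)),((.025,0),g(517,280)),((.025,.049),g(488,78)),((-.0725,0),g(104,320))],[.46,-.334,1.62])
print(s,r.round(4)); t=tray_pt(s,.049,.0245); print(t)
p=pix2w(c,*g(706,397),.048+.0653); print('cap',p,loc(s,p)); rel([*t,.1137])
E
```

```text
[ 0.46083279 -0.33256726  1.62002403] [ 0.0002 -0.0003 -0.0011 -0.0004  0.0003  0.0003 -0.0007  0.001  -0.0002
 -0.0011  0.0014  0.0004]
[ 0.43395129 -0.28483221]
cap [ 0.43181705 -0.26468503  0.1133    ] [0.0692278  0.02564026]
t= 26.6833 pos [ 0.434  -0.2661  0.175 ] rot [-3.14e+00  1.00e-03  3.09e+00] grip 0.024 F [-1.3 -1.2 -1.2]
tool shift mm [ -0.9 -18.6  61.3] units [-0.02 -0.47  1.53]
```

```bash
python3 -m pendant '[{"tx":-0.01,"ty":-0.4,"tz":0.3,"rx":0,"ry":0,"rz":0,"grip":0.8},{"tx":0,"ty":-0.08,"tz":0.5,"rx":0,"ry":0,"rz":0,"grip":0.8},{"tx":0,"ty":0,"tz":0.3,"rx":0,"ry":0,"rz":0,"grip":0.8},{"tx":0,"ty":0,"tz":0,"rx":0,"ry":0,"rz":0,"grip":0.8}]'
python3 - <<'E'
from h import *
rel([.434,-.286,.1137]);tilt();c=snap('wrist','w25')
E
```

```text
time_s: 27.02
ee_pos: [0.4332, -0.2878, 0.1303]
eef_rot: [-3.139, 0.003, 3.087]
force: [-0.2, -0.0, -0.5]
grip_width: 0.0239
t= 27.0167 pos [ 0.4332 -0.2878  0.1303] rot [-3.139e+00  3.000e-03  3.087e+00] grip 0.0239 F [-0.2 -0.  -0.5]
tool shift mm [-0.7  1.9 16.6] units [-0.02  0.05  0.41]
turn deg [-0.14  0.19 -0.  ] units [-0.04  0.05 -0.  ]
```

View pics/w25.png

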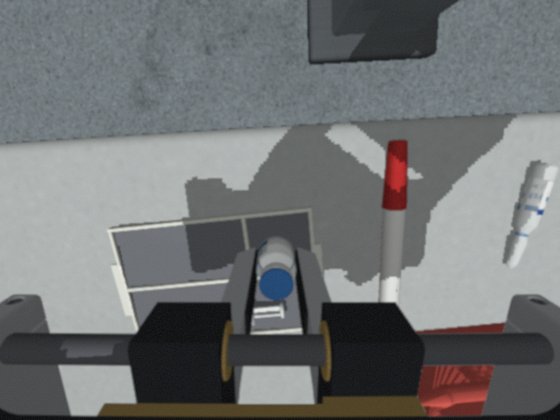

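```bash
python3 -m pendant '[{"tx":0,"ty":0.04,"tz":0.3,"rx":0,"ry":0.03,"rz":0,"grip":0.8},{"tx":0,"ty":0,"tz":0.08,"rx":0,"ry":0,"rz":0,"grip":0.8},{"tx":0,"ty":0,"tz":0,"rx":0,"ry":0,"rz":0,"grip":0.8}]'
python3 - <<'E'
from h import *
rel([.434,-.286,.1137]);tilt()
E
```

```text
time_s: 27.32
ee_pos: [0.4343, -0.2854, 0.1165]
eef_rot: [-3.138, 0.003, 3.088]
force: [-0.1, 0.1, 0.9]
grip_width: 0.0239
t= 27.3167 pos [ 0.4343 -0.2854  0.1165] rot [-3.138e+00  3.000e-03  3.088e+00] grip 0.0239 F [-0.1  0.1  0.9]
tool shift mm [ 0.2 -0.6  2.9] units [ 0.01 -0.01  0.07]
turn deg [-0.23  0.18 -0.  ] units [-0.06  0.05 -0.  ]
```

```bash
python3 -m pendant '[{"tx":0,"ty":0,"tz":0.09,"rx":0,"ry":0,"rz":0,"grip":0.8}]';python3 -m pendant '[{"tx":0,"ty":0,"tz":0.02,"rx":0,"ry":0,"rz":0,"grip":0.8}]'
```

```text
time_s: 27.4
ee_pos: [0.4346, -0.2853, 0.1135]
eef_rot: [-3.137, 0.004, 3.089]
force: [-1.4, -3.2, 12.5]
grip_width: 0.0239
time_s: 27.48
ee_pos: [0.4348, -0.2853, 0.113]
eef_rot: [-3.136, 0.005, 3.089]
force: [-1.8, 0.2, 3.4]
grip_width: 0.0237
```

Contact with the floor felt; release.

```bash
python3 -m pendant '[{"tx":0,"ty":0,"tz":0,"rx":0,"ry":0,"rz":0,"grip":0.2},{"tx":0,"ty":0,"tz":0,"rx":0,"ry":0,"rz":0,"grip":0.1},{"tx":0,"ty":0,"tz":0,"rx":0,"ry":0,"rz":0,"grip":0.1},{"tx":0,"ty":0,"tz":-0.4,"rx":0,"ry":0,"rz":0,"grip":0.1},{"tx":0,"ty":0,"tz":-0.8,"rx":0,"ry":0,"rz":0,"grip":0.1},{"tx":0,"ty":0,"tz":-1,"rx":0,"ry":0,"rz":0,"grip":0.1},{"tx":0,"ty":0,"tz":-1,"rx":0,"ry":0,"rz":0,"grip":0.1}]'
python3 - <<'E'
from h import *
tilt();c=snap('wrist','w26');plan([.4211,-.1055,.2],2.957,5)
E
```

```text
time_s: 28.07
ee_pos: [0.4324, -0.2828, 0.238]
eef_rot: [3.139, -0.007, 3.089]
force: [-0.4, -0.2, 0.1]
grip_width: 0.0422
turn deg [ 0.16 -0.39 -0.  ] units [ 0.04 -0.1  -0.  ]
[0.11 0.89 0.23] rz 0.38
[0.13 0.88 0.23] rz 0.38
[0.16 0.88 0.23] rz 0.38
[0.18 0.88 0.23] rz 0.38
[0.2  0.87 0.23] rz 0.38
```

View pics/w26.png

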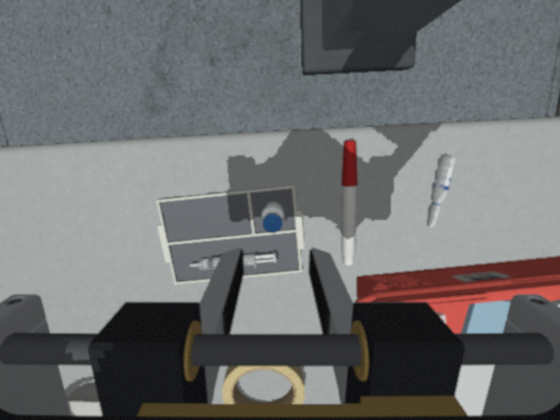

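```bash
python3 -m pendant '[{"tx":0.11,"ty":0.89,"tz":0.2,"rx":0.02,"ry":-0.05,"rz":0.38,"grip":0.1},{"tx":0.13,"ty":0.88,"tz":0.2,"rx":0,"ry":-0.05,"rz":0.38,"grip":0.1},{"tx":0.16,"ty":0.88,"tz":0.2,"rx":0,"ry":0,"rz":0.38,"grip":0.1},{"tx":0.18,"ty":0.88,"tz":0.2,"rx":0,"ry":0,"rz":0.38,"grip":0.1},{"tx":0.2,"ty":0.87,"tz":0.2,"rx":0,"ry":0,"rz":0.38,"grip":0.1},{"tx":0,"ty":0.1,"tz":0,"rx":0,"ry":0,"rz":0,"grip":0.1}]'
python3 - <<'E'
from h import *
tilt();c=snap('wrist','w27');rel([.4211,-.1055,.1])
a=cv2.imread('pics/w27.png'); cv2.imwrite('pics/w27z.png',cv2.resize(a[140:290,200:360],None,fx=4,fy=4,interpolation=cv2.INTER_CUBIC))
E
```

```text
time_s: 28.62
ee_pos: [0.4229, -0.0978, 0.208]
eef_rot: [-3.133, 0.023, 2.945]
force: [-0.3, -0.6, -0.5]
grip_width: 0.0426
turn deg [-0.48  1.35 -0.01] units [-0.12  0.34 -0.  ]
t= 28.6667 pos [ 0.4236 -0.099   0.2087] rot [-3.133  0.025  2.947] grip 0.0422 F [-0.3 -1.4 -0.5]
tool shift mm [  3.9  -5.9 108.7] units [ 0.1  -0.15  2.72]
```

View pics/w27z.png

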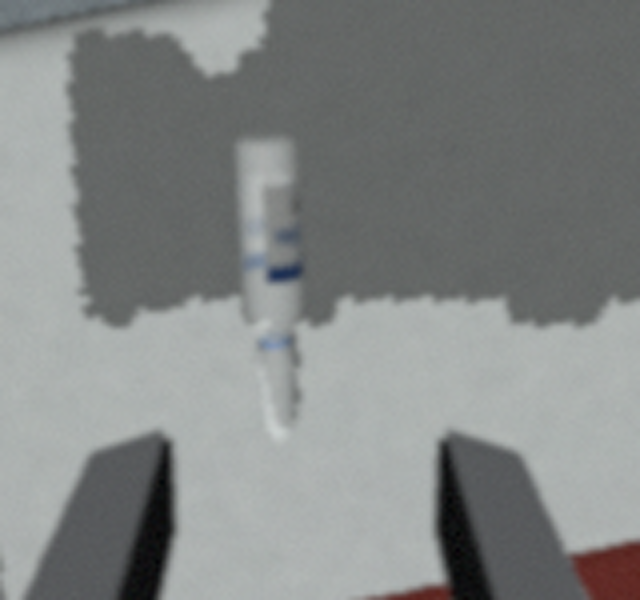

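```bash
python3 - <<'E'
from h import *
c=load('w27'); g=lambda u,v:(200+u/4,140+v/4)
A=pix2w(c,*g(266,138),.0075);B=pix2w(c,*g(279.5,438),.006);m=(A+B)/2;d=(A-B)/np.linalg.norm(A-B); y=np.arctan2(d[1],d[0]);print(np.linalg.norm(A-B),m,y); p=m+d*.004; print(p); plan([p[0],p[1],.13],y,3);tilt(y)
E
```

```text
0.07704271371095461 [ 0.42269897 -0.10735492  0.00675   ] 2.9795081022039853
[ 0.41875214 -0.10670954  0.00682788]
[ 0.03 -0.07  0.66] rz -0.16
[ 0.03 -0.07  0.66] rz -0.16
[ 0.03 -0.07  0.66] rz -0.16
turn deg [-0.53  1.41 -1.87] units [-0.13  0.35 -0.47]
```

```bash
python3 -m pendant '[{"tx":0.03,"ty":-0.07,"tz":0.6,"rx":-0.1,"ry":0.25,"rz":-0.16,"grip":0.1},{"tx":0.03,"ty":-0.07,"tz":0.6,"rx":0,"ry":0.1,"rz":-0.16,"grip":0.1},{"tx":0.03,"ty":-0.07,"tz":0.6,"rx":0,"ry":0,"rz":-0.1,"grip":0.1},{"tx":0,"ty":0,"tz":0,"rx":0,"ry":0,"rz":0,"grip":0.1}]'
python3 - <<'E'
from h import *
tilt(2.975);c=snap('wrist','w28');rel([.419,-.1067,.0985])
E
```

```text
time_s: 29.0
ee_pos: [0.4213, -0.1089, 0.1367]
eef_rot: [-3.138, 0.007, 2.982]
force: [-0.4, 0.1, 0.0]
grip_width: 0.0423
turn deg [-0.19  0.4   0.39] units [-0.05  0.1   0.1 ]
t= 29.05 pos [ 0.4221 -0.1091  0.1387] rot [-3.138  0.009  2.981] grip 0.0422 F [0.5 0.6 0.4]
tool shift mm [ 3.8  2.  40.2] units [0.1  0.05 1.  ]
```

View pics/w28.png

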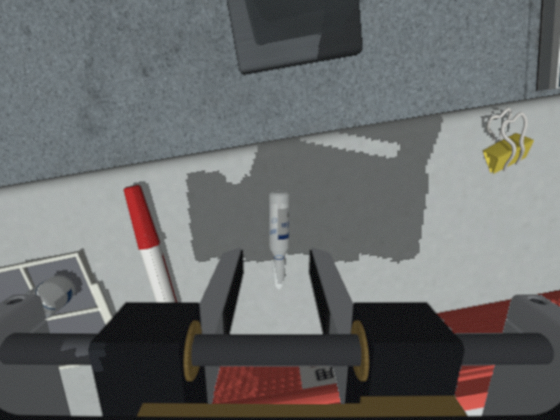

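```bash
python3 - <<'E'
from h import *
c=load('w28'); 
A=pix2w(c,278.5,194,.0075);B=pix2w(c,279.5,287,.006);m=(A+B)/2;d=(A-B)/np.linalg.norm(A-B); y=np.arctan2(d[1],d[0]);print(np.linalg.norm(A-B),m,y); p=m+d*.004; print(p);rel([*p[:2],.0995])
E
python3 -m pendant '[{"tx":0.08,"ty":0.04,"tz":0.5,"rx":-0.03,"ry":0.1,"rz":0,"grip":0.2},{"tx":0,"ty":0,"tz":0.3,"rx":0,"ry":0,"rz":0,"grip":0.2},{"tx":0,"ty":0,"tz":0,"rx":0,"ry":0,"rz":0,"grip":0.2}]'
python3 - <<'E'
from h import *
tilt();rel([.419,-.1067,.0995])
E
```

```text
0.07550243552473157 [ 0.42271467 -0.10755817  0.00675   ] 2.9950064818822475
[ 0.41875835 -0.10697404  0.00682947]
t= 29.05 pos [ 0.4221 -0.1091  0.1387] rot [-3.138  0.009  2.981] grip 0.0422 F [0.5 0.6 0.4]
tool shift mm [ 4.   1.7 39.2] units [0.1  0.04 0.98]
time_s: 29.3
ee_pos: [0.4218, -0.1093, 0.11]
eef_rot: [-3.139, 0.007, 2.979]
force: [-0.6, -0.5, -0.5]
grip_width: 0.0376
turn deg [-0.15  0.42 -0.  ] units [-0.04  0.11 -0.  ]
t= 29.3 pos [ 0.4218 -0.1093  0.11  ] rot [-3.139  0.007  2.979] grip 0.0376 F [-0.6 -0.5 -0.5]
tool shift mm [ 3.3  2.2 10.4] units [0.08 0.05 0.26]
```

```bash
python3 -m pendant '[{"tx":0.09,"ty":0.06,"tz":0.2,"rx":-0.03,"ry":0.15,"rz":0,"grip":0.2},{"tx":0,"ty":0,"tz":0,"rx":0,"ry":0,"rz":0,"grip":0.2}]'
```

```text
time_s: 29.47
ee_pos: [0.4196, -0.1071, 0.1038]
eef_rot: [-3.141, -0.001, 2.978]
force: [-1.4, -0.2, -0.4]
grip_width: 0.0379
```

```bash
python3 -m pendant '[{"tx":0,"ty":0,"tz":0.06,"rx":0,"ry":0,"rz":0,"grip":0.4}]'
```

```text
time_s: 29.55
ee_pos: [0.4203, -0.1074, 0.1026]
eef_rot: [-3.14, 0.001, 2.978]
force: [0.5, -0.1, -0.5]
grip_width: 0.0338
```

```bash
python3 -m pendant '[{"tx":0.02,"ty":0,"tz":0.07,"rx":0,"ry":0,"rz":0,"grip":0.6}]';python3 -m pendant '[{"tx":0,"ty":0,"tz":0.03,"rx":0,"ry":0,"rz":0,"grip":0.6}]'
```

```text
time_s: 29.63
ee_pos: [0.4199, -0.1074, 0.1004]
eef_rot: [-3.14, 0.002, 2.978]
force: [0.3, 0.4, -0.2]
grip_width: 0.0275
time_s: 29.72
ee_pos: [0.4199, -0.1075, 0.0994]
eef_rot: [-3.14, 0.003, 2.978]
force: [-0.1, 0.0, -0.9]
grip_width: 0.0213
```

```bash
python3 -m pendant '[{"tx":0,"ty":0,"tz":0,"rx":0,"ry":0,"rz":0,"grip":1},{"tx":0,"ty":0,"tz":0,"rx":0,"ry":0,"rz":0,"grip":1},{"tx":0,"ty":0,"tz":0,"rx":0,"ry":0,"rz":0,"grip":1},{"tx":0,"ty":0,"tz":0,"rx":0,"ry":0,"rz":0,"grip":1}]' 10; python3 -m pendant '[{"tx":0,"ty":0,"tz":-0.3,"rx":0,"ry":0.03,"rz":0,"grip":1},{"tx":0,"ty":0,"tz":-0.7,"rx":0,"ry":0,"rz":0,"grip":1},{"tx":0,"ty":0,"tz":-1,"rx":0,"ry":0,"rz":0,"grip":1},{"tx":0,"ty":0,"tz":-1,"rx":0,"ry":0,"rz":0,"grip":1}]'
python3 - <<'E'
from h import *
tilt();s=[.4608,-.3334,1.621]; t=tray_pt(s,-.028,.0245);print(t);c=snap('wrist','w29');plan([t[0],t[1]+.03,.23],1.621,20)
E
```

```text
time_s: 30.05
ee_pos: [0.4202, -0.1075, 0.1]
eef_rot: [-3.14, 0.004, 2.978]
force: [0.5, 0.5, 0.1]
grip_width: 0.0139
time_s: 30.38
ee_pos: [0.4174, -0.1064, 0.2172]
eef_rot: [3.141, -0.013, 2.978]
force: [1.5, 0.1, 0.4]
grip_width: 0.0142
turn deg [ 0.05 -0.77 -0.  ] units [ 0.01 -0.19 -0.  ]
[ 0.43773598 -0.3625942 ]
[-0.07 -0.27 -0.01] rz 0.97
[-0.09 -0.27 -0.01] rz 0.97
[-0.1  -0.26 -0.01] rz 0.97
[-0.12 -0.25 -0.01] rz 0.97
[-0.14 -0.25 -0.01] rz 0.97
[-0.16 -0.24 -0.01] rz 0.97
[-0.17 -0.22 -0.01] rz 0.97
[-0.19 -0.21 -0.01] rz 0.97
[-0.2  -0.2  -0.01] rz 0.97
[-0.21 -0.19 -0.01] rz 0.97
[-0.23 -0.17 -0.01] rz 0.97
[-0.24 -0.16 -0.01] rz 0.97
[-0.25 -0.14 -0.01] rz 0.97
[-0.26 -0.12 -0.01] rz 0.97
[-0.26 -0.1  -0.01] rz 0.97
[-0.27 -0.09 -0.01] rz 0.97
[-0.27 -0.07 -0.01] rz 0.97
[-0.28 -0.05 -0.01] rz 0.97
[-0.28 -0.03 -0.01] rz 0.97
[-0.28 -0.01 -0.01] rz 0.97
```

View pics/w29.png

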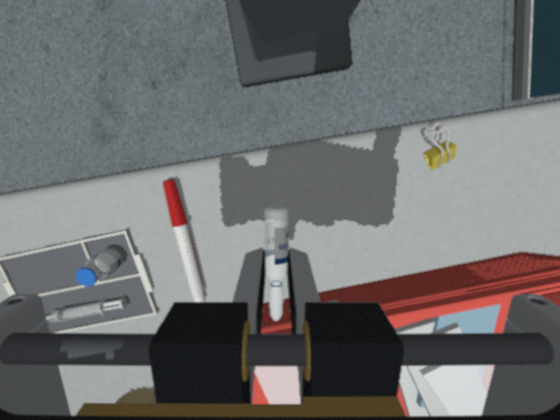

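```bash
python3 -m pendant '[{"tx":-0.07,"ty":-0.27,"tz":0,"rx":0,"ry":-0.1,"rz":1,"grip":1},{"tx":-0.09,"ty":-0.27,"tz":0,"rx":0,"ry":0,"rz":1,"grip":1},{"tx":-0.1,"ty":-0.26,"tz":0,"rx":0,"ry":0,"rz":1,"grip":1},{"tx":-0.12,"ty":-0.25,"tz":0,"rx":0,"ry":0,"rz":1,"grip":1},{"tx":-0.14,"ty":-0.25,"tz":0,"rx":0,"ry":0,"rz":1,"grip":1},{"tx":-0.16,"ty":-0.24,"tz":0,"rx":0,"ry":0,"rz":1,"grip":1},{"tx":-0.17,"ty":-0.22,"tz":0,"rx":0,"ry":0,"rz":1,"grip":1},{"tx":-0.19,"ty":-0.21,"tz":0,"rx":0,"ry":0,"rz":1,"grip":1}]'
python3 -m pendant '[{"tx":-0.2,"ty":-0.2,"tz":0,"rx":0,"ry":0,"rz":1,"grip":1},{"tx":-0.21,"ty":-0.19,"tz":0,"rx":0,"ry":0,"rz":1,"grip":1},{"tx":-0.23,"ty":-0.17,"tz":0,"rx":0,"ry":0,"rz":1,"grip":1},{"tx":-0.24,"ty":-0.16,"tz":0,"rx":0,"ry":0,"rz":1,"grip":1},{"tx":-0.25,"ty":-0.14,"tz":0,"rx":0,"ry":0,"rz":1,"grip":1},{"tx":-0.26,"ty":-0.12,"tz":0,"rx":0,"ry":0,"rz":1,"grip":1},{"tx":-0.26,"ty":-0.1,"tz":0,"rx":0,"ry":0,"rz":1,"grip":1},{"tx":-0.27,"ty":-0.09,"tz":0,"rx":0,"ry":0,"rz":1,"grip":1}]'
python3 -m pendant '[{"tx":-0.27,"ty":-0.07,"tz":0,"rx":0,"ry":0,"rz":1,"grip":1},{"tx":-0.28,"ty":-0.05,"tz":0,"rx":0,"ry":0,"rz":0.8,"grip":1},{"tx":-0.28,"ty":-0.03,"tz":0,"rx":0,"ry":0,"rz":0.3,"grip":1}]'
python3 - <<'E'
from h import *
tilt(1.621);s=[.4608,-.3334,1.621]; t=tray_pt(s,-.020,.0245);print(t);c=snap('wrist','w30');plan([t[0],t[1],.15],1.621,3)
a=cv2.imread('pics/w30.png'); cv2.imwrite('pics/w30z.png',cv2.resize(a[110:290,200:360],None,fx=4,fy=4,interpolation=cv2.INTER_CUBIC))
E
```

```text
time_s: 31.1
ee_pos: [0.4272, -0.1997, 0.231]
eef_rot: [3.136, 0.014, 2.4]
force: [-0.6, 0.3, 0.0]
grip_width: 0.014
time_s: 31.77
ee_pos: [0.4291, -0.2954, 0.2313]
eef_rot: [3.129, 0.009, 1.812]
force: [1.1, 0.4, -0.2]
grip_width: 0.0138
time_s: 32.02
ee_pos: [0.4287, -0.331, 0.2312]
eef_rot: [3.128, 0.007, 1.655]
force: [-0.6, 0.1, -0.5]
grip_width: 0.0135
turn deg [0.76 0.36 1.94] units [0.19 0.09 0.49]
[ 0.43733452 -0.35460427]
[-0.19  0.06  0.68] rz 0.16
[-0.19  0.06  0.68] rz 0.16
[-0.19  0.06  0.68] rz 0.16
```

View pics/w30z.png

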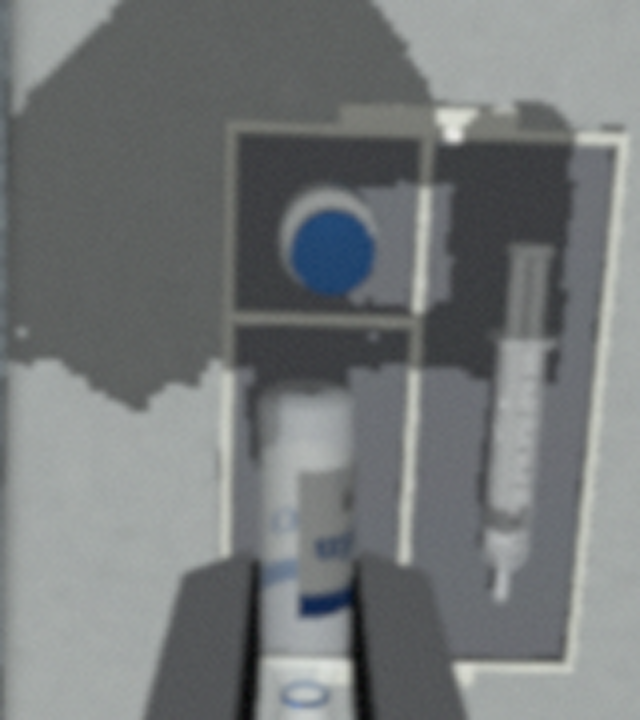

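```bash
python3 - <<'E'
from h import *
c=load('w30'); g=lambda u,v:(200+u/4,110+v/4)
s,r=fit_feat(c,[((.0745,.0505),g(228,122)),((.0745,-.0505),g(628,132)),((-.0745,-.0505),g(571,670)),((.025,.049),g(233,320)),((.025,0),g(416,324)),((None,0),g(405,550)),((None,.0505),g(219,550))],[.46,-.334,1.62])
print(s,r.round(4)); print('vial',loc(s,pix2w(c,*g(333,252),.052)))
o=ctrl.get_obs(); h=.231-.0995+.0075; 
print('amp end',loc(s,pix2w(c,*g(306,390),h)),'tcp',loc(s,o['ee_pos']), tray_pt(s,-.02,.0245))
A=pix2w(c,*g(536,245),.011);B=pix2w(c,*g(500,600),.011); print('syr',loc(s,A),loc(s,B))
E
python3 -m pendant '[{"tx":-0.19,"ty":0.06,"tz":0.6,"rx":0.1,"ry":0.05,"rz":0.2,"grip":1},{"tx":-0.19,"ty":0.06,"tz":0.6,"rx":0.05,"ry":0.03,"rz":0.2,"grip":1},{"tx":-0.19,"ty":0.06,"tz":0.6,"rx":0,"ry":0,"rz":0.1,"grip":1},{"tx":0,"ty":0,"tz":0,"rx":0,"ry":0,"rz":0,"grip":1}]'
python3 - <<'E'
from h import *
tilt(1.621);rel([.4373,-.3546,.104]);c=snap('wrist','w31')
E
```

```text
[ 0.46080238 -0.33370182  1.62432175] [-0.0004 -0.0008  0.0002  0.0008  0.001   0.0011 -0.0005 -0.0013 -0.0003
  0.0003 -0.0002  0.0001]
vial [0.04901587 0.02447704]
amp end [0.0404012  0.03147407] tcp [0.002882   0.03211933] [ 0.43740747 -0.35498392]
syr [ 0.04656251 -0.02828317] [-0.05063538 -0.02668113]
time_s: 32.4
ee_pos: [0.4386, -0.3567, 0.1583]
eef_rot: [3.136, 0.004, 1.623]
force: [-0.9, 0.4, -1.4]
grip_width: 0.0139
turn deg [0.31 0.21 0.14] units [0.08 0.05 0.03]
t= 32.4 pos [ 0.4386 -0.3567  0.1583] rot [3.136 0.004 1.623] grip 0.0139 F [-0.9  0.4 -1.4]
tool shift mm [ 2.4 -1.5 54.3] units [ 0.06 -0.04  1.36]
```

View pics/w31.png

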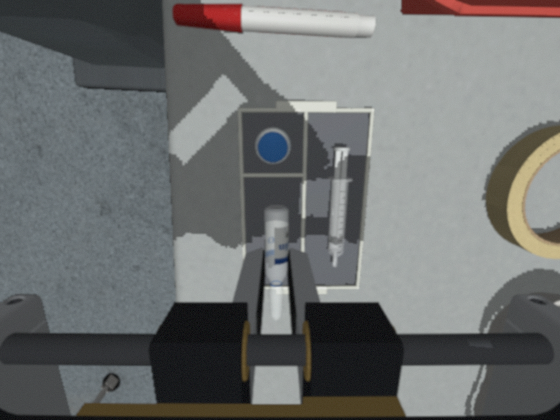

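```bash
python3 -m pendant '[{"tx":0.02,"ty":-0.04,"tz":0.6,"rx":0.05,"ry":0.03,"rz":0,"grip":1},{"tx":0,"ty":0,"tz":0.5,"rx":0,"ry":0,"rz":0,"grip":1},{"tx":0,"ty":0,"tz":0.1,"rx":0,"ry":0,"rz":0,"grip":1}]'
python3 - <<'E'
from h import *
tilt(1.621);rel([.4374,-.3565,.104])
E
```

```text
time_s: 32.7
ee_pos: [0.439, -0.3562, 0.1168]
eef_rot: [3.134, 0.007, 1.628]
force: [-0.5, 0.3, -0.6]
grip_width: 0.0142
turn deg [0.44 0.42 0.41] units [0.11 0.11 0.1 ]
t= 32.7 pos [ 0.439  -0.3562  0.1168] rot [3.134 0.007 1.628] grip 0.0142 F [-0.5  0.3 -0.6]
tool shift mm [-0.1 -1.7 12.8] units [-0.   -0.04  0.32]
```

```bash
python3 -m pendant '[{"tx":0,"ty":-0.05,"tz":0.22,"rx":0.1,"ry":0.1,"rz":0,"grip":1},{"tx":0,"ty":0,"tz":0.04,"rx":0,"ry":0,"rz":0,"grip":1}]'; python3 -m pendant '[{"tx":0,"ty":0,"tz":0.06,"rx":0,"ry":0,"rz":0,"grip":1}]'
```

```text
time_s: 32.87
ee_pos: [0.4375, -0.3561, 0.1081]
eef_rot: [3.14, 0.001, 1.63]
force: [0.0, 1.0, -0.6]
grip_width: 0.0137
time_s: 32.95
ee_pos: [0.4379, -0.3563, 0.107]
eef_rot: [3.139, 0.002, 1.631]
force: [0.3, -0.5, -0.7]
grip_width: 0.014
```

```bash
python3 -m pendant '[{"tx":0,"ty":0,"tz":0.07,"rx":0,"ry":0,"rz":0,"grip":1}]'; python3 -m pendant '[{"tx":0,"ty":0,"tz":0.03,"rx":0,"ry":0,"rz":0,"grip":1}]'
```

```text
time_s: 33.03
ee_pos: [0.4381, -0.3565, 0.1051]
eef_rot: [3.138, 0.003, 1.631]
force: [0.2, 0.4, -0.3]
grip_width: 0.0137
time_s: 33.12
ee_pos: [0.4383, -0.3566, 0.1044]
eef_rot: [3.138, 0.004, 1.631]
force: [-0.3, 0.4, -0.2]
grip_width: 0.0139
```

```bash
python3 -m pendant '[{"tx":0,"ty":0,"tz":0,"rx":0,"ry":0,"rz":0,"grip":0.58},{"tx":0,"ty":0,"tz":0,"rx":0,"ry":0,"rz":0,"grip":0.58},{"tx":0,"ty":0,"tz":-0.2,"rx":0,"ry":0,"rz":0,"grip":0.58},{"tx":0,"ty":0,"tz":-0.6,"rx":0,"ry":0,"rz":0,"grip":0.4},{"tx":0,"ty":0,"tz":-1,"rx":0,"ry":0,"rz":0,"grip":0.4},{"tx":0,"ty":0,"tz":-1,"rx":0,"ry":0,"rz":0,"grip":0},{"tx":0,"ty":0,"tz":-1,"rx":0,"ry":0,"rz":0,"grip":0}]'
python3 - <<'E'
from h import *
c=snap('wrist','w32');snap('scene','s32');snap('top','t32');rel([.3,-.3,.25])
a=cv2.imread('pics/w32.png'); cv2.imwrite('pics/w32z.png',cv2.resize(a[100:290,200:380],None,fx=3.1,fy=3.1,interpolation=cv2.INTER_CUBIC))
a=cv2.imread('pics/t32.png'); cv2.imwrite('pics/t32z.png',cv2.resize(a[180:250,180:440],None,fx=3,fy=3,interpolation=cv2.INTER_CUBIC))
E
```

```text
time_s: 33.7
ee_pos: [0.4359, -0.3544, 0.2571]
eef_rot: [-3.136, -0.006, 1.631]
force: [1.0, -0.9, -0.7]
grip_width: 0.0382
t= 33.85 pos [ 0.4369 -0.3553  0.259 ] rot [ 3.141 -0.     1.631] grip 0.0466 F [-1.3 -0.  -0. ]
tool shift mm [  63.5 -133.3    9. ] units [ 1.59 -3.33  0.23]
```

View pics/w32z.png

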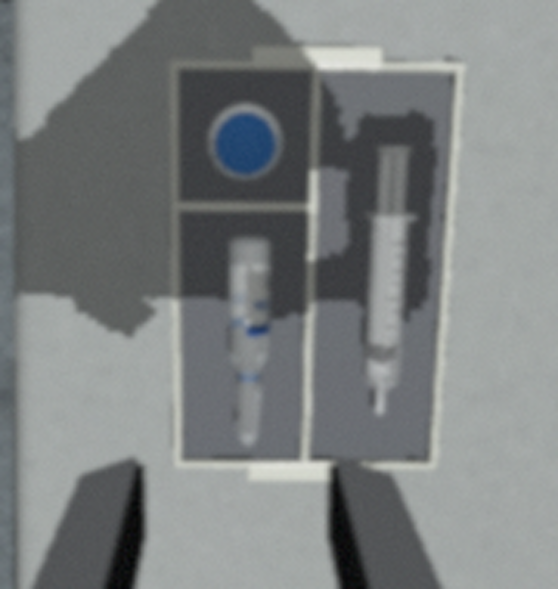

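View pics/t32z.png

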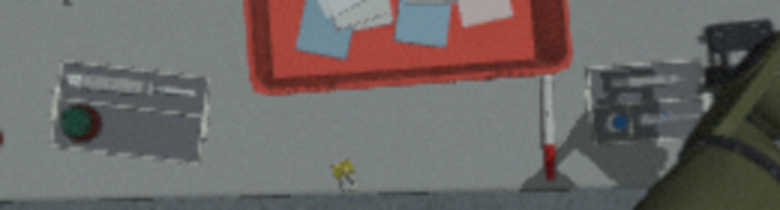

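View pics/s32.png

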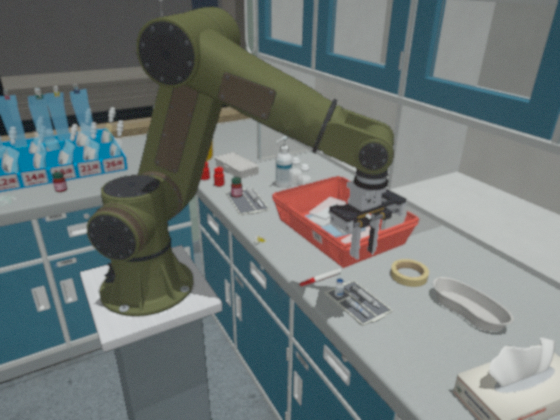

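```bash
python3 - <<'E'
from h import *
c=load('w32'); g=lambda u,v:(200+u/3.1,100+v/3.1); s=[.4608,-.3337,1.622]
A=loc(s,pix2w(c,*g(250,238),.0115));B=loc(s,pix2w(c,*g(247,446),.0105)); print('amp',A,B,(A+B)/2)
A=loc(s,pix2w(c,*g(395,147),.011));B=loc(s,pix2w(c,*g(379,415),.011)); print('small',(A+B)/2)
print('vial',loc(s,pix2w(c,*g(246,144),.052)))
c=load('w19'); g=lambda u,v:(190+u/4,110+v/4); s=[.4627,.333,1.4263]
A=loc(s,pix2w(c,*g(352,118),.0145));B=loc(s,pix2w(c,*g(367,640),.0145)); print('big',A,B,(A+B)/2)
print('bottle',loc(s,pix2w(c,*g(141,243),.076)))
E
```

```text
amp [0.01449103 0.0222026 ] [-0.06407315  0.02225794] [-0.02479106  0.02223027]
small [-0.00237274 -0.02703104]
vial [0.0485123  0.02431001]
big [ 0.08317553 -0.03158601] [-0.08234297 -0.03376401] [ 0.00041628 -0.03267501]
bottle [0.05606468 0.02115486]
```

All within tolerance; the gripper is clear. Handing in.

```bash
python3 - <<'E'
from h import *
print(ctrl.hand_in())
E
```

```text
the job is handed in; nothing more can be done
None
```

I placed all five things in their compartments and handed the job in at about 34 s of the 131 s allowed; the hand-in reports no verdict.

My last camera measurements, in each tray's own frame (x, y in mm):

| Thing | Measured | Centre of allowed range |
|---|---|---|
| Big syringe | 0, -33 | 0, -30.5 |
| Bottle | 56, 21 | 0, 24.5 |
| Small syringe | -2, -27 | 0, -24.5 |
| Ampoule | -25, 22 | -24, 24.5 |
| Vial | 48.5, 24 | 49, 24.5 |

- **Checks:** All five are inside their ranges; the bottle's x may lie anywhere within ±76 mm. The pictures showed the bottle and vial upright, everything clear of the ribs, and the gripper well above the trays.
- **Not measured at the end:** I judged heights and rest from the pictures only. The big syringe and bottle figures come from a wrist picture taken earlier, right after the syringe was placed. At the end I only glanced at the long tray in the top view, and it looked unchanged.
- **First try at the small syringe:** I gripped too high and it slipped out; the second grip held.
- **Fingertips on the worktop:** While lowering for that second grip, the fingertips pressed on the worktop and the force read about 97 N in total. That is below the 120 N wrist limit. It was the fingertips that touched, so I don't expect the 40 N limit on the arm and gripper body to apply, but I can't confirm that.

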